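# Cover a staining jar under a ratchet stand

### The job

Lift the ratchet stand's cover plate by its bridge handle, tooth by tooth, right up to the highest tooth so that the pawl holds it there, then set the square staining jar upright, squarely and centred on the dark pad beneath the raised cover. Then press the pawl's lever down and keep it down so that the cover sinks onto the jar, and let go of the lever, leaving the closed jar standing there. Do not tip the jar over or disturb the beaker, the slide carton and the tape roll.

Things in the scene. Friction and masses are not known exactly. Their poses are not given: they have to be found in the camera images.
- stand: Fixed ratchet stand, grey base, bare metal; place and yaw vary. Origin on the worktop under the pad's centre; +x away from the robot to the column, +y left, z up. Base 250 x 150 x 10 mm (x -60 to +190). Column at x 113 to 167 mm, guide 196 mm tall. The cover overhangs the pad: bring the jar in from the -x side, below the cover, tool leaning 33 to 45 degrees back to the robot.
- pad (a point): Centre of the top of the dark square rubber pad (74 x 74 mm), where the jar belongs: 12 mm above the worktop, at the stand's x = y = 0. The pad stands 2 mm above the base plate.
- handle (a point): Centre of the bar of the black bridge handle on top of the cover plate, over the pad. Bar along the stand's y: 92 mm long, 14 mm thick in x, 16 mm high, on two 10 mm posts at y = +-38 mm; 32 mm free between bar and plate. The rail stands 120 mm behind it and rises to about 106 mm above it. Axes as the stand's.
- cover_underside (a point): Centre of the flat underside of the cover plate (96 x 96 x 10 mm, aluminium, sides along the stand's x and y). Axes as the stand's. Its height above the worktop is 64 mm + the value of joint cover_arm.
- cover_arm (a joint): Height of the toothed rail with arm and cover, m, 0 to 0.157 (end stop). The pawl lets it rise and holds it at each multiple of 0.010; highest tooth 0.150. Starts on one of the four lowest teeth. 0.45 kg, damped (45 N per m/s): lifting at 0.1 m/s takes about 10 N; with the pawl lifted it sinks at about 0.08 m/s. It rests on the jar at 0.046.
- pawl_lever (a point): Centre of the top of the black thumb pad (34 x 34 x 7 mm) at the end of the pawl's lever, left (+y) of the column: at the stand's x = 130, y = 97 mm, 161 mm above the worktop when engaged. Axes turn with the pawl; x is the stand's x.
- pawl (a joint): Angle of the sprung pawl, rad: 0 engaged, at most 0.42; pivot along the stand's x at y = 31, z = 131 mm. Passing teeth push it to about 0.18; above 0.24 it is clear and the rail can sink. Pressing the thumb pad 24 mm down gives about 0.36 and takes 2 to 6 N. It springs back when let go and may rest on a tooth's flank, below 0.2.
- jar: Clear square empty staining jar, open on top, loose: 98 mm tall, body 52 x 52 mm, rim flange 60 x 60 mm, 2 mm walls, 0.11 kg. Origin at the centre of its underside, x and y along its sides, z up. It starts upright on the worktop to the robot's right. Grip it across two opposite sides about 65 mm up, so that the gripper's body clears the rim.
- beaker: Bystander: dye-stained beaker, 68 x 62 x 63 mm, origin at the centre of its underside.
- slide_carton: Bystander: flat closed carton for slides, 118 x 78 x 28 mm, origin at the centre of its underside.
- tape: Bystander: roll of beige tape lying flat, 93 mm across, 24 mm high, origin at the centre of its underside.
Things that resemble listed ones, but are neither listed nor needed, are in the scene too. What is shaped like the jar but purple or yellow is not meant.

How it is judged:
By the outcome, as a careful person would: the job done as asked, in the order asked, and still so for the second after the job is handed in, with the robot touching nothing.
It also fails if it takes over 72 s, if anything falls off the work surface, if the arm or the gripper's body presses on something with over 40 N, if the wrist force passes 120 N, or if a joint passes its speed limit or range.

### The arm

A 6-joint arm with a two-finger parallel gripper is mounted at the origin on a cart in front of the work surface, level with it; the furniture and walls round the work are solid. World frame = base frame: x ahead of the robot, y to its left, z up, the work surface at z = 0. Lengths are in m, angles in degrees, forces in N, time in s.
With the tool pointing down it reaches from about 0.375 to 0.9 m from the base axis. Payload 3.1 kg.
Tool frame: the origin (TCP) lies on the front face of the gripper's body, between the roots of the fingers; the fingertips stand 70 mm ahead of it and the grasp point (between the pads) lies 51 mm ahead of it (bot.tip_extent is the distance from the TCP to the fingertips, in m); z points along the fingers, x is the direction in which the jaws open and shut, and the axes are right-handed (so a half turn about z gives the same grasp; the last joint's range is limited). The gripper opens to 87 mm and grips with 3 to 60 N. Pads are 19 mm wide; open, the fingers measure 117 mm over their backs; the gripper's body (75 mm by 190 mm) begins 51 mm behind the grasp point.
Start: joints at [54.746, 30.224, 82.088, -0, 67.689, -10.227], TCP at [0.264, 0.566, 0.292] pointing down, gripper open.
Joint ranges: [-176.69, 176.69], [-43.24, 126.21], [12.49, 139.97], [-82, 262], [0, 151.66], [-163.58, 163.58]. Speed limits (degrees/s): [159.86, 159.86, 180, 180, 180, 180].

### API

Orientations are given as a 3x3 rotation matrix whose columns are the frame's x, y, z axes.
In Python, from rig import bot, viewer, ticket gives the robot as it stands. The module is installed in compiled form; this text tells all that it offers.
- The arm moves only by the tool arm_command, never from a script. Its argument "targets" is a list of rows, each an object with "rot": the turn, a rotation vector about the tool's x, y, z in degrees, a list of three; "offset": the shift along the tool's x, y, z in cm, a list of three; "gripper": the closure, from 0 (fully open) to 1 (shut). A call has 1 to 8 rows; each row is the pose to reach, as a shift and turn from the pose commanded when the call began, along the tool's axes at that moment; what a row does not reach only later rows make up. A row lasts 1/10 s, in which the tool goes at most 50 mm and 8.59 degrees, less where a joint would pass 70% of its speed; a pose out of reach is approached as far as the arm can. A call with a gripper value outside its range is refused whole. The fingers move at their own pace and stop on an object; the grip force is fixed at half the most. Time passes only in rows, so rows that repeat a pose let the fingers close. It gives the time, the measured TCP pose, the force and the opening at its end, in the units of the state.
- bot.read_state(): the state, without advancing time (a new reading comes with each control period).
- viewer.capture(name): name is "side" or "top" or "wrist"; returns a dict with "frame" (400x640x3 uint8, red, green, blue), "fx", "fy", "cx", "cy" (pixels), "view" (4x4, takes a point from world to camera coordinates). Camera axes: x right, y down, z forward; pixel columns grow to the right and rows downward; lengths in m; the calibration is good to about 2 mm. A picture is of the moment at which its call begins. There is no depth.
- ticket.hand_in(): hands the job in, once; it reports no verdict.
The state is a dict: "time_s": time; "joint_positions": joint angles; "qvel": joint speeds; "tau": joint torques, N m; "position": TCP position; "tcp_rot": TCP orientation; "force": force on the tool from outside, world axes, zero at the start; "moment": the same for the moment, N m; "opening": opening from 0.0 (shut) to 1.0 (fully open).
Only numpy, scipy, OpenCV 4.12 (cv2) and the standard library are available. Lean on these libraries where they do the work, as an engineer would, in place of code of your own. Each camera call takes 0.05 s, during which the arm holds its last target. There are 200 camera calls.

## Working session

There is one attempt and no reset: what is moved stays moved. The work goes in short steps, Python scripts to look and compute and a tool call to move; the robot and the scene stay as the last step left them, time stands still between calls to the robot, and variables do not carry over. Pictures are saved under pics/ and viewed, about 8 in all and at most 12, crops included, and the job is handed in when it is done.

Besides the shell and the picture viewer there is one more tool, called as name(argument=value, ...), one argument or row to a line, values as JSON. arm_command: Moves the arm, as the interface text tells. Its arguments: {"type":"object","properties":{"targets":{"type":"array"}},"required":["targets"]}

```bash
mkdir -p pics
cat > h.py <<'E'
import numpy as np, cv2
from rig import bot, viewer, ticket
def cap(n):
    c=viewer.capture(n); return c
def ray(c,u,v):
    V=np.array(c["view"]);R=V[:3,:3];t=V[:3,3]
    d=R.T@np.array([(u-c["cx"])/c["fx"],(v-c["cy"])/c["fy"],1.]);return -R.T@t,d/np.linalg.norm(d)
def onz(c,u,v,z):
    o,d=ray(c,u,v);return o+d*(z-o[2])/d[2]
def proj(c,p):
    V=np.array(c["view"]);q=V[:3,:3]@np.array(p)+V[:3,3];return np.array([c["fx"]*q[0]/q[2]+c["cx"],c["fy"]*q[1]/q[2]+c["cy"]])
def tri(c1,p1,c2,p2):
    o1,d1=ray(c1,*p1);o2,d2=ray(c2,*p2)
    s=np.linalg.lstsq(np.c_[d1,-d2],o2-o1,rcond=None)[0];a=o1+s[0]*d1;b=o2+s[1]*d2
    return (a+b)/2,np.linalg.norm(a-b)
def save(c,n): cv2.imwrite("pics/"+n,c["frame"][:,:,::-1])
E
python3 - <<'E'
from h import *
import pickle
cs={n:cap(n) for n in("side","top")}
pickle.dump(cs,open("c0.pkl","wb"))
for n,c in cs.items():
    save(c,n+"0.png");o,d=ray(c,320,200);print(n,o.round(3),d.round(3),c["fx"])
s=bot.read_state();print(s["position"],s["tcp_rot"],s["force"],s["opening"],bot.tip_extent)
E
```

```text
side [ 0.415 -1.144  0.556] [ 0.11   0.929 -0.352] 362.72703380552025
top [ 0.275 -0.085  1.38 ] [ 0.203 -0.014 -0.979] 447.14103092004535
[0.26405092 0.56590941 0.29134317] [[ 4.23019698e-01  9.06119766e-01 -1.14198942e-03]
 [ 9.06118403e-01 -4.23021092e-01 -1.61120536e-03]
 [-1.94303064e-03 -3.53206026e-04 -9.99998050e-01]] [ 0.0797129  -0.67641124  0.15725752] 0.9976535681760749 0.0697
```

View pics/top0.png

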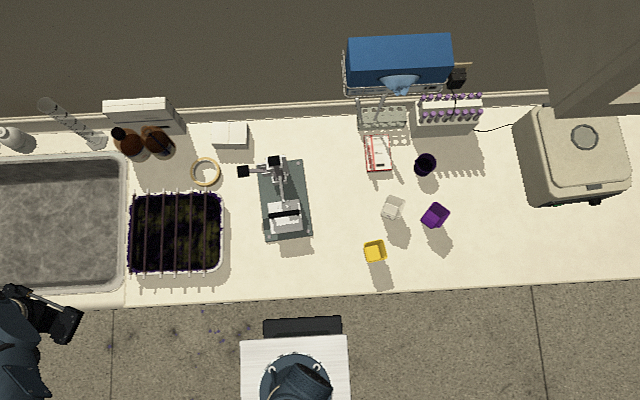

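View pics/side0.png

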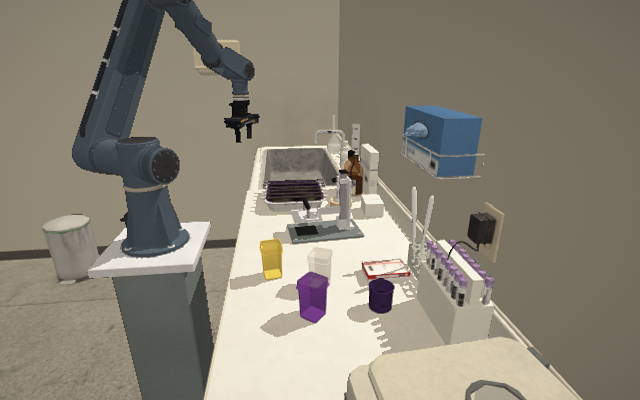

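Top view: the stand is at (287,200) with its handle bar at (285,214) and the lever pad at (243,171). The clear jar is at (392,208). The beaker is at (425,165), the carton at (378,155) and the tape at (206,172).

Candidates for the jar:
- clear/white at (392,208) — this is the one
- purple at (435,215) — no
- yellow at (375,251) — no
- white box at (230,135) — not a jar

I'll check the choice in a close crop.

Run:
```python
from h import *
import pickle
cs=pickle.load(open("c0.pkl","rb"))
t=cs["top"]["frame"];s=cs["side"]["frame"]
r=lambda im,x,y,w,h,k:cv2.resize(im[y:y+h,x:x+w],None,fx=k,fy=k,interpolation=cv2.INTER_CUBIC)
a=r(t,230,150,100,100,4);b=r(t,365,183,50,50,8) if 0 else r(t,362,180,66,66,6)
b=cv2.copyMakeBorder(b,0,4,0,4,cv2.BORDER_CONSTANT)
c=r(s,280,165,100,50,4);d=r(s,290,235,100,50,4)
m=np.vstack([np.hstack([a,b]),np.hstack([c,d])]);cv2.imwrite("pics/m.png",m[:,:,::-1]);print(m.shape)
```

```text
(600, 800, 3)
```

View pics/m.png

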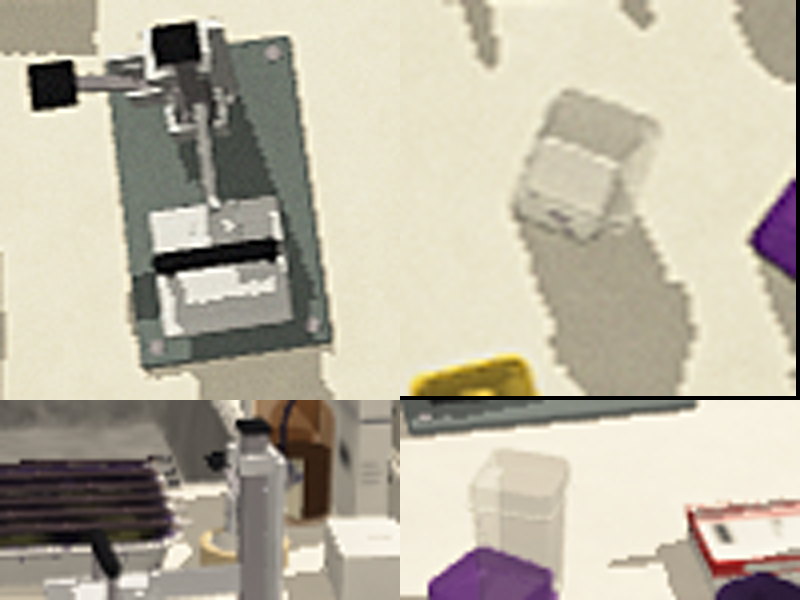

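The crop confirms the clear jar as the target (rim around top pixel 382–412, 193–220); the purple and yellow ones are the decoys. The base-plate corners and handle-bar ends are clear enough to measure.

```bash
cat >> h.py <<'E'
from scipy.spatial.transform import Rotation as Ro
def tool(yaw,lean,flip=False):
    """z down leaning: finger dir = down + forward*sin(lean) along heading yaw(deg); jaw x along heading; lean>0: body back to robot"""
    a,l=np.radians([yaw,lean]);f=np.array([np.cos(a),np.sin(a),0]);z=f*np.sin(l)-np.array([0,0,np.cos(l)])
    y=np.cross(z,f);y/=np.linalg.norm(y);x=np.cross(y,z)
    R=np.c_[x,y,z]
    return R@np.diag([-1,-1,1]) if flip else R
def rel(P,R,s=None):
    s=s or bot.read_state();R0=np.array(s["tcp_rot"]);p0=np.array(s["position"])
    print("rot",Ro.from_matrix(R0.T@R).as_rotvec(degrees=True).round(2),"off_cm",(R0.T@(np.array(P)-p0)*100).round(2),"dist_mm",round(1000*np.linalg.norm(P-p0)))
E
python3 - <<'E'
from h import *
import pickle
cs=pickle.load(open("c0.pkl","rb"));T=cs["top"];S=cs["side"]
f=lambda x,y:(230+x/4-.4,150+y/4-.4)
z=.01
nr,nl,fr=[onz(T,*f(*p),z) for p in((331,345),(144,369),(291,36))]
print(nr,nl,fr,np.linalg.norm(nr-nl),np.linalg.norm(nr-fr))
ex=fr-nr;ey=nl-nr
print("yaw",np.degrees(np.arctan2(ex[1],ex[0])),np.degrees(np.arctan2(-ey[0],ey[1])))
yaw=np.arctan2(ex[1],ex[0]);e=np.array([np.cos(yaw),np.sin(yaw),0])
pad=(nr+nl)/2+.06*e;print("pad",pad)
b=[f(153,263),f(277,248)];mid=np.mean(b,axis=0);sm=(280+106/4,165+152/4)
print("handle tri",tri(T,mid,S,sm))
for h in(.11,.12,.13,.14,.15):
    q=[onz(T,*p,h) for p in b];print(h,(q[0]+q[1])/2-pad,np.linalg.norm(q[0]-q[1]),np.degrees(np.arctan2(-(q[0]-q[1])[0],(q[0]-q[1])[1])))
# jar rim
g=lambda x,y:(362+(x-400)/6-.4,180+y/6-.4)
for p in((567,88),(660,125),(615,230),(515,200)): print("jar",onz(T,*g(*p),.098))
E
```

```text
[ 0.44788254 -0.07430356  0.01      ] [0.43734288 0.07002447 0.01      ] [ 0.69692849 -0.05548399  0.01      ] 0.14471235711648073 0.2497560055579829
yaw 4.32143766064156 4.17664898585359
pad [0.50244213 0.00238156 0.01      ]
handle tri (array([0.50439385, 0.00488649, 0.11204619]), np.float64(0.0002462653480825209))
0.11 [0.00219892 0.00261301 0.1       ] 0.08989673319254735 3.8339001432542763
0.12 [0.000391   0.00190797 0.11      ] 0.08918885753845399 3.833900143254238
0.13 [-0.00141691  0.00120292  0.12      ] 0.08848098188436067 3.8339001432541977
0.14 [-0.00322483  0.00049788  0.13      ] 0.0877731062302673 3.833900143254231
0.15 [-0.00503274 -0.00020716  0.14      ] 0.08706523057617396 3.8339001432541897
jar [ 0.54673062 -0.30732705  0.098     ]
jar [ 0.52579075 -0.35099934  0.098     ]
jar [ 0.47530263 -0.32438346  0.098     ]
jar [ 0.4926813  -0.27730333  0.098     ]
```

```bash
python3 -c "
from h import *
rel(np.array([.48,.004,.30]),tool(4.2,8))"
```

```text
rot [-4.2   7.35 60.68] off_cm [-41.78  43.34  -0.8 ] dist_mm 602
```

arm_command(
  targets=[
    {"rot":[-4.2,7.35,60.7],"offset":[-41.8,43.3,-0.8],"gripper":0},
    {"rot":[-4.2,7.35,60.7],"offset":[-41.8,43.3,-0.8],"gripper":0},
    {"rot":[-4.2,7.35,60.7],"offset":[-41.8,43.3,-0.8],"gripper":0},
    {"rot":[-4.2,7.35,60.7],"offset":[-41.8,43.3,-0.8],"gripper":0},
    {"rot":[-4.2,7.35,60.7],"offset":[-41.8,43.3,-0.8],"gripper":0},
    {"rot":[-4.2,7.35,60.7],"offset":[-41.8,43.3,-0.8],"gripper":0},
    {"rot":[-4.2,7.35,60.7],"offset":[-41.8,43.3,-0.8],"gripper":0},
    {"rot":[-4.2,7.35,60.7],"offset":[-41.8,43.3,-0.8],"gripper":0},
  ],
)

```text
time_s: 0.9
position: [0.4073, 0.1911, 0.2975]
tcp_rot: [[0.988, 0.071, 0.14], [0.07, -0.997, 0.012], [0.14, -0.002, -0.99]]
force: [0.9, 0.9, -0.5]
opening: 0.999
```

```bash
python3 -c "
from h import *
rel(np.array([.48,.004,.30]),tool(4.2,8))"
```

```text
rot [-0.07 -0.07 -0.16] off_cm [ 5.91 19.18  0.55] dist_mm 201
```

arm_command(
  targets=[
    {"rot":[0,0,0],"offset":[5.9,19.2,0.55],"gripper":0},
    {"rot":[0,0,0],"offset":[5.9,19.2,0.55],"gripper":0},
    {"rot":[0,0,0],"offset":[5.9,19.2,0.55],"gripper":0},
    {"rot":[0,0,0],"offset":[5.9,19.2,0.55],"gripper":0},
    {"rot":[0,0,0],"offset":[5.9,19.2,0.55],"gripper":0},
    {"rot":[0,0,0],"offset":[5.9,19.2,0.55],"gripper":0},
  ],
)

```text
time_s: 1.5
position: [0.4806, 0.0044, 0.2997]
tcp_rot: [[0.988, 0.069, 0.139], [0.068, -0.998, 0.012], [0.139, -0.002, -0.99]]
force: [-0.8, 0.3, -0.3]
opening: 0.999
```

Run:
```python
from h import *
import pickle
c=cap("wrist");save(c,"w1.png");pickle.dump(c,open("w1.pkl","wb"))
print(bot.read_state()["position"]);o,d=ray(c,320,200);print(o,d,c["fx"])
```

```text
[0.47984728 0.00569584 0.29956243]
[0.46283378 0.07929296 0.3920832 ] [ 0.16882681 -0.25058114 -0.95326103] 289.60792690018764
```

View pics/w1.png

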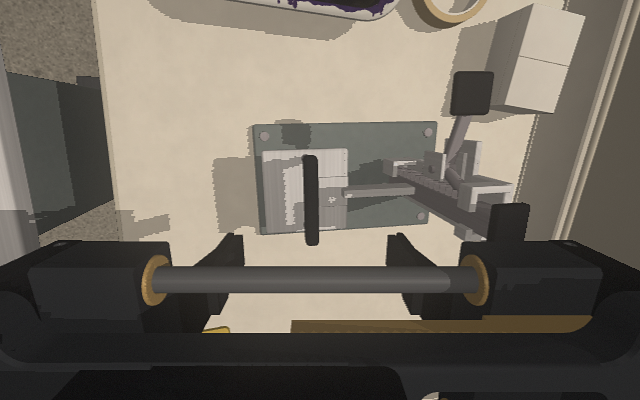

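Wrist view: the bar ends are at about (310,155) and (313,244), the base corners at (253,126), (437,122) and (262,235), and the thumb pad is centred at about (473,93). The gripper body is long along the jaws, so I'm leaning it back.

Run:
```python
from h import *
import pickle
c=pickle.load(open("w1.pkl","rb"));cs=pickle.load(open("c0.pkl","rb"));T=cs["top"];S=cs["side"]
a,b,d=[onz(c,*p,.01) for p in((253,126),(437,122),(262,235))]
print("corners",a,b,d,np.linalg.norm(a-b),np.linalg.norm(a-d),"yaw",np.degrees(np.arctan2(*(b-a)[[1,0]])))
yw=np.arctan2(*(b-a)[[1,0]]);e=np.array([np.cos(yw),np.sin(yw),0]);print("pad",(a+d)/2+.06*e)
f=lambda x,y:(230+x/4-.4,150+y/4-.4)
g=lambda x,y:(280+x/4-.4,165+(y-400)/4-.4)
g0=cv2.cvtColor(c["frame"],cv2.COLOR_RGB2GRAY)
m=((g0<60)*255).astype(np.uint8);m[:150]=0;m[247:]=0;m[:,:298]=0;m[:,322:]=0
r=cv2.minAreaRect(cv2.findNonZero(m));print(r)
(u,v)=r[0]
pad=(a+d)/2+.06*e
print("tri w-top",tri(c,(u,v),T,np.mean([f(153,263),f(277,248)],axis=0)),"w-side",tri(c,(u,v),S,g(106,553)))
for z in(.12,.13,.14,.15): 
    p=onz(c,u,v,z);print(z,p,e@(p-pad))
print("thumb",tri(c,(473,93),T,f(53,85)))
q=np.array([*(pad[:2]+.13*e[:2]+.097*np.array([-e[1],e[0]])),.161]);print("expected",q,proj(c,q),proj(T,q))
```

```text
corners [0.43841518 0.07171268 0.01      ] [0.68319946 0.09371478 0.01      ] [ 0.45261346 -0.07416169  0.01      ] 0.24577110518258882 0.14656372272914758 yaw 5.136149311936887
pad [0.50527341 0.00414686 0.01      ]
((311.077880859375, 199.89407348632812), (90.12939453125, 14.782041549682617), 87.64669799804688)
tri w-top (array([0.50401732, 0.00503486, 0.11061167]), np.float64(0.0010109649097581632)) w-side (array([0.5032318 , 0.00558656, 0.11241137]), np.float64(3.525191830683765e-05))
0.12 [0.50215296 0.00758553 0.12      ] -0.0028000770229632045
0.13 [0.50070785 0.01022102 0.13      ] -0.004003453845953337
0.14 [0.49926273 0.01285652 0.14      ] -0.005206830668943467
0.15 [0.49781762 0.01549202 0.15      ] -0.006410207491933602
thumb (array([0.62464819, 0.1121098 , 0.15838011]), np.float64(0.0018515904628113836))
expected [0.62606773 0.11239533 0.161     ] [476.36149997  93.68566361] [242.25128477 170.11296666]
```

```bash
python3 -c "
from h import *
R=tool(4.5,8);p=np.array([.5035,.005,.114])-.051*R[:,2]
rel(p+[0,0,.08],R);rel(p,R);s=bot.read_state();print(R.T@[0,0,1],s['force'],p)"
```

```text
rot [-0.09  0.04 -0.41] off_cm [0.87 0.26 5.68] dist_mm 58
rot [-0.09  0.04 -0.41] off_cm [-0.24  0.28 13.6 ] dist_mm 136
[ 0.1391731   0.         -0.99026807] [-0.31437448  0.95209013 -0.31907958] [0.49642405 0.00444311 0.16450367]
```

arm_command(
  targets=[
    {"rot":[0,0,-0.4],"offset":[0.9,0.26,5.7],"gripper":0},
    {"rot":[0,0,-0.4],"offset":[0.9,0.26,5.7],"gripper":0},
    {"rot":[0,0,-0.4],"offset":[-0.2,0.28,13.6],"gripper":0},
    {"rot":[0,0,-0.4],"offset":[-0.2,0.28,13.6],"gripper":0},
    {"rot":[0,0,-0.4],"offset":[-0.2,0.28,13.6],"gripper":0},
  ],
)

```text
time_s: 2.05
position: [0.4946, 0.0064, 0.1625]
tcp_rot: [[0.988, 0.082, 0.13], [0.081, -0.997, 0.015], [0.131, -0.004, -0.991]]
force: [-1.3, -0.4, 0.0]
opening: 1.004
```

arm_command(
  targets=[
    {"rot":[0,0,0],"offset":[0,0,0],"gripper":0.85},
    {"rot":[0,0,0],"offset":[0,0,0],"gripper":1},
    {"rot":[0,0,0],"offset":[0,0,0],"gripper":1},
    {"rot":[0,0,0],"offset":[0,0,0],"gripper":1},
    {"rot":[0,0,0],"offset":[0,0,0],"gripper":1},
    {"rot":[0,0,0],"offset":[0,0,0],"gripper":1},
  ],
)

```text
time_s: 2.65
position: [0.498, 0.0043, 0.1657]
tcp_rot: [[0.987, 0.08, 0.141], [0.079, -0.997, 0.012], [0.141, -0.0, -0.99]]
force: [-0.9, 0.2, 0.3]
opening: 0.543
```

Run:
```python
from h import *
import pickle
T=cap("top");S=cap("side");c=cap("wrist");pickle.dump((T,S,c),open("g1.pkl","wb"))
r=lambda im,x,y,w,h,k:cv2.resize(im[y:y+h,x:x+w],None,fx=k,fy=k,interpolation=cv2.INTER_CUBIC)
m=np.vstack([r(c["frame"],0,100,640,200,1.25),np.hstack([r(S["frame"],270,130,100,80,4),r(T["frame"],240,150,100,80,4)])])[:600]
cv2.imwrite("pics/g1.png",m[:,:,::-1]);s=bot.read_state();print(m.shape,s["opening"],s["force"],s["position"],s["tcp_rot"])
```

```text
(570, 800, 3) 0.40207446951613646 [-0.17006214 -0.64727226  0.4923592 ] [0.49786024 0.00430249 0.16523831] [[ 9.86945172e-01  7.95853120e-02  1.40019308e-01]
 [ 7.87121418e-02 -9.96827880e-01  1.17718732e-02]
 [ 1.40512018e-01 -5.96973808e-04 -9.90078793e-01]]
```

View pics/g1.png

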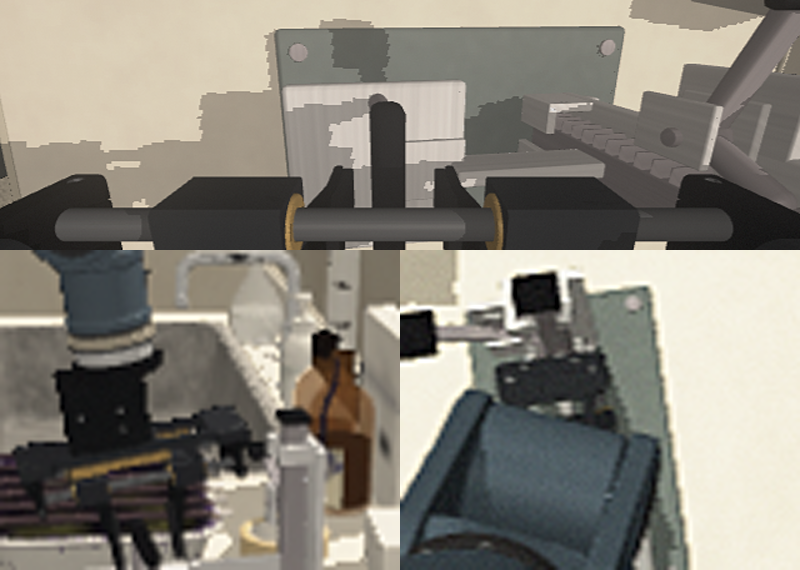

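The bar is centred between the closing fingers, and the gripper body is clear of the rail. Closing fully.

arm_command(
  targets=[
    {"rot":[0,0,0],"offset":[0,0,0],"gripper":1},
    {"rot":[0,0,0],"offset":[0,0,0],"gripper":1},
    {"rot":[0,0,0],"offset":[0,0,0],"gripper":1},
    {"rot":[0,0,0],"offset":[0,0,0],"gripper":1},
    {"rot":[0,0,0],"offset":[0,0,0],"gripper":1},
  ],
)

```text
time_s: 3.3
position: [0.4958, 0.0044, 0.1646]
tcp_rot: [[0.988, 0.081, 0.135], [0.08, -0.997, 0.012], [0.135, -0.001, -0.991]]
force: [-4.7, -3.4, 1.8]
opening: 0.166
```

arm_command(
  targets=[
    {"rot":[0,0,0],"offset":[0.138,0,-0.99],"gripper":1},
    {"rot":[0,0,0],"offset":[0.276,0,-1.98],"gripper":1},
    {"rot":[0,0,0],"offset":[0.414,0,-2.97],"gripper":1},
    {"rot":[0,0,0],"offset":[0.552,0,-3.96],"gripper":1},
    {"rot":[0,0,0],"offset":[0.69,0,-4.95],"gripper":1},
    {"rot":[0,0,0],"offset":[0.828,0,-5.94],"gripper":1},
    {"rot":[0,0,0],"offset":[0.966,0,-6.93],"gripper":1},
    {"rot":[0,0,0],"offset":[1.104,0,-7.92],"gripper":1},
  ],
)

```text
time_s: 4.1
position: [0.4957, 0.0044, 0.245]
tcp_rot: [[0.988, 0.081, 0.135], [0.08, -0.997, 0.012], [0.136, -0.001, -0.991]]
force: [-3.9, -4.2, -9.4]
opening: 0.165
```

Run:
```python
from h import *
s=bot.read_state();print(s["opening"],s["force"],s["position"],s["tcp_rot"][:,2])
```

```text
0.16476808399234585 [-3.85582683 -4.2332717  -9.35122905] [0.49569035 0.00437549 0.24501599] [ 0.13516242  0.0118709  -0.99075234]
```

arm_command(
  targets=[
    {"rot":[0,0,0],"offset":[0.138,0,-0.99],"gripper":1},
    {"rot":[0,0,0],"offset":[0.276,0,-1.98],"gripper":1},
    {"rot":[0,0,0],"offset":[0.414,0,-2.97],"gripper":1},
    {"rot":[0,0,0],"offset":[0.552,0,-3.96],"gripper":1},
    {"rot":[0,0,0],"offset":[0.69,0,-4.95],"gripper":1},
    {"rot":[0,0,0],"offset":[0.828,0,-5.94],"gripper":1},
    {"rot":[0,0,0],"offset":[0.87,0,-6.34],"gripper":1},
  ],
)

```text
time_s: 4.8
position: [0.4956, 0.0044, 0.3096]
tcp_rot: [[0.987, 0.081, 0.136], [0.08, -0.997, 0.012], [0.137, -0.001, -0.991]]
force: [-3.3, -4.7, -13.6]
opening: 0.17
```

Run:
```python
from h import *
import pickle
s=bot.read_state();print(s["opening"],s["force"],s["position"],s["tcp_rot"][:,2])
S=cap("side");c=cap("wrist");pickle.dump((S,c),open("l1.pkl","wb"))
m=np.hstack([cv2.resize(S["frame"][100:250,250:400],None,fx=2.667,fy=2.667,interpolation=cv2.INTER_CUBIC),cv2.resize(c["frame"][:400,240:640],None,fx=1,fy=1)])
cv2.imwrite("pics/l1.png",m[:,:,::-1])
```

```text
0.17032605947882482 [ -3.3339749   -4.70680189 -13.57442331] [0.4956163  0.00439952 0.30955671] [ 0.1364758   0.01157037 -0.99057583]
```

View pics/l1.png

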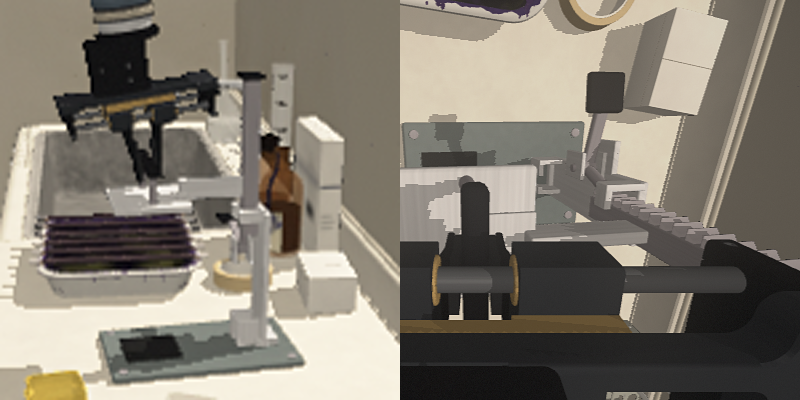

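arm_command(
  targets=[
    {"rot":[0,0,0],"offset":[0.03,0,-0.2],"gripper":1},
    {"rot":[0,0,0],"offset":[0.055,0,-0.4],"gripper":1},
    {"rot":[0,0,0],"offset":[0.055,0,-0.4],"gripper":1},
  ],
)

```text
time_s: 5.2
position: [0.4956, 0.0044, 0.3138]
tcp_rot: [[0.987, 0.081, 0.137], [0.08, -0.997, 0.011], [0.137, -0.0, -0.991]]
force: [-5.4, -4.1, -6.2]
opening: 0.164
```

arm_command(
  targets=[
    {"rot":[0,0,0],"offset":[0.03,0,-0.2],"gripper":1},
    {"rot":[0,0,0],"offset":[0.055,0,-0.4],"gripper":1},
    {"rot":[0,0,0],"offset":[0.055,0,-0.4],"gripper":1},
  ],
)

```text
time_s: 5.5
position: [0.4956, 0.0044, 0.3181]
tcp_rot: [[0.987, 0.081, 0.137], [0.08, -0.997, 0.011], [0.138, -0.0, -0.991]]
force: [-7.0, -3.3, -3.7]
opening: 0.166
```

arm_command(
  targets=[
    {"rot":[0,0,0],"offset":[-0.03,0,0.2],"gripper":1},
    {"rot":[0,0,0],"offset":[-0.05,0,0.35],"gripper":1},
    {"rot":[0,0,0],"offset":[-0.05,0,0.35],"gripper":1},
  ],
)

```text
time_s: 5.8
position: [0.4956, 0.0044, 0.3145]
tcp_rot: [[0.987, 0.081, 0.137], [0.08, -0.997, 0.011], [0.138, -0.0, -0.991]]
force: [-6.5, -4.4, -3.3]
opening: 0.162
```

arm_command(
  targets=[
    {"rot":[0,0,0],"offset":[0,0,0],"gripper":0.3},
    {"rot":[0,0,0],"offset":[0,0,0],"gripper":0.3},
    {"rot":[0,0,0],"offset":[0,0,0],"gripper":0.3},
    {"rot":[0,0,0],"offset":[0,0,0],"gripper":0.3},
    {"rot":[0,0,0],"offset":[0,0,0],"gripper":0.3},
    {"rot":[0,0,0],"offset":[0,0,0],"gripper":0.3},
    {"rot":[0,0,0],"offset":[0,0,0],"gripper":0.3},
  ],
)

```text
time_s: 6.5
position: [0.4976, 0.0043, 0.3138]
tcp_rot: [[0.987, 0.08, 0.141], [0.079, -0.997, 0.012], [0.141, -0.001, -0.99]]
force: [-0.3, -0.4, -0.9]
opening: 0.672
```

Run:
```python
from h import *
import pickle
cs=pickle.load(open("c0.pkl","rb"));T=cs["top"];S=cs["side"]
print("yellow",onz(T,374,243,.098),"purple",onz(T,440,206,.098))
R=tool(-26,0)@Ro.from_euler('z',-90,degrees=True).as_matrix();print(R)
s=bot.read_state();R0=s["tcp_rot"];p1=s["position"]+np.array([-.05,0,.085])
rel(p1,R0)
rel(np.array([.545,-.325,.31]),R)
```

```text
yellow [ 0.40637751 -0.25061394  0.098     ] purple [ 0.50357942 -0.45160487  0.098     ]
[[ 0.43837115  0.89879405  0.        ]
 [ 0.89879405 -0.43837115  0.        ]
 [ 0.          0.         -1.        ]]
rot [0. 0. 0.] off_cm [-3.73 -0.4  -9.12] dist_mm 99
rot [  4.17  -7.39 -59.33] off_cm [ 2.03 33.2   0.65] dist_mm 333
```

arm_command(
  targets=[
    {"rot":[0,0,0],"offset":[0,0,-4.5],"gripper":0},
    {"rot":[0,0,0],"offset":[-3.7,-0.4,-9.1],"gripper":0},
    {"rot":[0,0,0],"offset":[-3.7,-0.4,-9.1],"gripper":0},
    {"rot":[4,-7.4,-59.3],"offset":[-5,20,-9.0],"gripper":0},
    {"rot":[4,-7.4,-59.3],"offset":[-5,20,-9.0],"gripper":0},
    {"rot":[4,-7.4,-59.3],"offset":[-5,20,-9.0],"gripper":0},
    {"rot":[4,-7.4,-59.3],"offset":[-5,20,-9.0],"gripper":0},
    {"rot":[4,-7.4,-59.3],"offset":[-5,20,-9.0],"gripper":0},
  ],
)

```text
time_s: 7.3
position: [0.4514, -0.2035, 0.3949]
tcp_rot: [[0.727, 0.685, 0.047], [0.686, -0.728, 0.018], [0.046, 0.019, -0.999]]
force: [0.3, 1.0, -0.6]
opening: 1.001
```

Run:
```python
from h import *
s=bot.read_state();print(s["position"],s["force"])
R=tool(-26,0)@Ro.from_euler('z',-90,degrees=True).as_matrix()
rel(np.array([.545,-.325,.31]),R)
```

```text
[ 0.45144057 -0.20351407  0.39485505] [ 0.33434058  1.00288812 -0.62758027]
rot [  1.56  -2.41 -20.69] off_cm [-1.92 15.09  8.7 ] dist_mm 175
```

arm_command(
  targets=[
    {"rot":[1.6,-2.4,-20.7],"offset":[-1.9,15.1,8.7],"gripper":0},
    {"rot":[1.6,-2.4,-20.7],"offset":[-1.9,15.1,8.7],"gripper":0},
    {"rot":[1.6,-2.4,-20.7],"offset":[-1.9,15.1,8.7],"gripper":0},
    {"rot":[1.6,-2.4,-20.7],"offset":[-1.9,15.1,8.7],"gripper":0},
    {"rot":[1.6,-2.4,-20.7],"offset":[-1.9,15.1,8.7],"gripper":0},
  ],
)

```text
time_s: 7.8
position: [0.5453, -0.3238, 0.3064]
tcp_rot: [[0.443, 0.897, -0.003], [0.897, -0.443, 0.004], [0.002, -0.005, -1.0]]
force: [-0.7, 1.3, 0.7]
opening: 1.0
```

Run:
```python
from h import *
import pickle
c=cap("wrist");S=cap("side");T=cap("top");pickle.dump((c,S,T),open("j1.pkl","wb"));s=bot.read_state();print(s["position"])
r=lambda im,x,y,w,h,k:cv2.resize(im[y:y+h,x:x+w],None,fx=k,fy=k,interpolation=cv2.INTER_CUBIC)
m=np.vstack([c["frame"][:390],np.hstack([r(S["frame"],270,130,80,52,4)[:,:320],r(T["frame"],240,150,80,52,4)])])
cv2.imwrite("pics/j1.png",m[:,:,::-1]);print(m.shape)
for p in((.51,-.315,.098),(.51,-.315,0)):print(proj(c,p))
q=[.62,.018,.0];
```

```text
[ 0.54421636 -0.32095098  0.31031555]
(598, 640, 3)
[306.39763142 161.80134473]
[308.31596113 152.40883037]
```

View pics/j1.png

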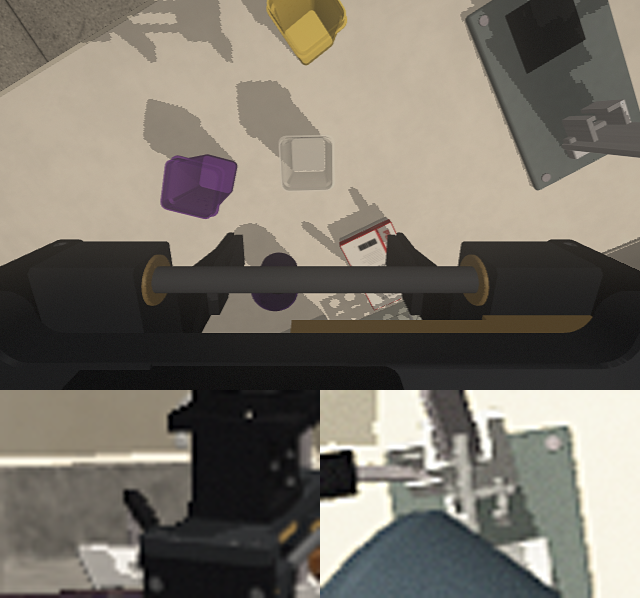

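The wrist view shows the clear jar's rim at about (279–332, 135–190), nearly aligned with the tool, with yellow at (307,25), purple at (199,186), the carton and beaker ahead of it, and the pad at (545,33). In the side crop the cover handle is at about side pixel (304,160), so it is up.

Run:
```python
from h import *
import pickle
c,S,T=pickle.load(open("j1.pkl","rb"))
g=cv2.cvtColor(c["frame"],cv2.COLOR_RGB2GRAY)[125:200,268:345];e=cv2.Canny(g,25,70);
n,l,st,_=cv2.connectedComponentsWithStats(e,connectivity=8)
for i in range(1,n):
    if st[i,4]>30:
        r=cv2.minAreaRect(cv2.findNonZero(((l==i)*255).astype(np.uint8)));print(st[i],np.array(r[0])+[268,125],r[1],r[2])
ctr=(305.7,162.7)
for u in (ctr,(305,25)): print(onz(c,*u,.098))
for p in((280,162),(332,162),(306,135),(306,190)): print(p,onz(c,*p,.098))
for u,v in((545,33),): print("pad",onz(c,u,v,.012))
print("handle h:",[ (z,proj(S,(.5035,.005,z)).round(1)) for z in(.254,.264,.274)])
```

```text
[ 10  10  55  56 445] [305.  162.5] (55.0, 54.0) 90.0
[ 0.51051367 -0.3160707   0.098     ]
[ 0.39679672 -0.25959329  0.098     ]
(280, 162) [ 0.4980479 -0.3397277  0.098    ]
(332, 162) [ 0.52195759 -0.29119491  0.098     ]
(306, 135) [ 0.4855544  -0.30317515  0.098     ]
(306, 190) [ 0.53668472 -0.32887623  0.098     ]
pad [0.50772954 0.00255532 0.012     ]
handle h: [(0.254, array([305.5, 162.4])), (0.264, array([305.4, 159.4])), (0.274, array([305.4, 156.3]))]
```

Run:
```python
from h import *
R=tool(-26.2,38)@Ro.from_euler('z',-90,degrees=True).as_matrix()
f=np.array([np.cos(np.radians(-26.2)),np.sin(np.radians(-26.2)),0])
G=np.array([.5105,-.3157,.066])-.003*f
print(R);rel(G-.151*R[:,2],R);print("pre",G-.151*R[:,2],"grasp tcp",G-.051*R[:,2])
```

```text
[[ 4.41505853e-01  7.07049244e-01  5.52407412e-01]
 [ 8.97258370e-01 -3.47911360e-01 -2.71818145e-01]
 [ 1.01481978e-16  6.15661475e-01 -7.88010754e-01]]
rot [-3.813e+01 -1.200e-01 -2.000e-02] off_cm [ -1.04 -12.83  12.56] dist_mm 180
pre [ 0.42439471 -0.27333094  0.18498962] grasp tcp [ 0.47963545 -0.30051276  0.10618855]
```

arm_command(
  targets=[
    {"rot":[-38.1,0,0],"offset":[-1.0,-12.8,12.55],"gripper":0},
    {"rot":[-38.1,0,0],"offset":[-1.0,-12.8,12.55],"gripper":0},
    {"rot":[-38.1,0,0],"offset":[-1.0,-12.8,12.55],"gripper":0},
    {"rot":[-38.1,0,0],"offset":[-1.0,-12.8,12.55],"gripper":0},
    {"rot":[-38.1,0,0],"offset":[-1.0,-12.8,12.55],"gripper":0},
    {"rot":[-38.1,0,0],"offset":[-1.0,-12.8,12.55],"gripper":0},
  ],
)

```text
time_s: 8.55
position: [0.4571, -0.2748, 0.2203]
tcp_rot: [[0.429, 0.78, 0.456], [0.903, -0.384, -0.192], [0.025, 0.494, -0.869]]
force: [0.2, 0.5, 0.3]
opening: 0.999
```

Run:
```python
from h import *
import pickle
R=tool(-26.2,38)@Ro.from_euler('z',-90,degrees=True).as_matrix()
rel(np.array([.47964,-.30051,.1062]),R);s=bot.read_state();print(s["position"],s["force"])
S=cap("side");c=cap("wrist");pickle.dump((S,c),open("j2.pkl","wb"))
m=np.hstack([cv2.resize(S["frame"][190:310,220:340],None,fx=3.33,fy=3.33,interpolation=cv2.INTER_CUBIC),cv2.resize(c["frame"][:400,100:500],None,fx=1,fy=1)[:399]])
cv2.imwrite("pics/j2.png",m[:,:,::-1])
print(proj(c,(.5105,-.3157,.098)))
```

```text
rot [-8.41 -1.65 -0.14] off_cm [-1.64 -2.89 11.44] dist_mm 119
[ 0.45708097 -0.2748119   0.22029571] [0.24002473 0.48025578 0.2820939 ]Traceback (most recent call last):
  File "<stdin>", line 6, in <module>
    return _nx.concatenate(arrs, 1, dtype=dtype, casting=casting)
           ~~~~~~~~~~~~~~~^^^^^^^^^^^^^^^^^^^^^^^^^^^^^^^^^^^^^^^
ValueError: all the input array dimensions except for the concatenation axis must match exactly, but along dimension 0, the array at index 0 has size 400 and the array at index 1 has size 399
```

Run:
```python
from h import *
R=tool(-26.2,38)@Ro.from_euler('z',-90,degrees=True).as_matrix()
s=bot.read_state();print(s["position"],s["qvel"],s["joint_positions"])
rel(np.array([.4244,-.2733,.185]),R)
```

```text
[ 0.45624162 -0.27288048  0.22014363] [  0.31533423   0.87728705  -5.60905714 -10.45378292   3.17052522
  10.01344536] [ -48.6338377    25.46408746  116.78773506   49.54913052   16.53922766
 -158.17087568]
rot [-8.64 -1.82 -0.24] off_cm [-1.5  -4.19  1.62] dist_mm 47
```

```bash
cat >> h.py <<'E'
def log():
    s=bot.read_state();import json
    open("log.txt","a").write(json.dumps([list(map(float,s["joint_positions"])),list(map(float,s["position"])),np.array(s["tcp_rot"]).tolist()])+"\n");return s
E
python3 - <<'E'
from h import *
s=log();R=tool(-26.2,0)@Ro.from_euler('z',-90,degrees=True).as_matrix()
rel(np.array([.53,-.24,.33]),R)
J=np.radians(s["joint_positions"]);Rm=np.array(s["tcp_rot"])
y=lambda a:Ro.from_euler('y',a).as_matrix();z=lambda a:Ro.from_euler('z',a).as_matrix()
J0=np.radians([54.746,30.224,82.088,0,67.689,-10.227])
R0=np.array([[.42302,.90612,0],[.90612,-.42302,0],[0,0,-1]])
for s4 in(1,-1):
  for s6 in(1,-1):
    f=lambda J:z(J[0])@y(J[1]+J[2])@z(s4*J[3])@y(J[4])@z(s6*J[5])
    C=f(J0).T@R0;print(s4,s6,np.abs(f(J)@C-Rm).max(),C.round(2).tolist())
E
```

```text
rot [29.36 -1.82  0.38] off_cm [ 6.45  9.88 -6.84] dist_mm 136
1 1 2.9631774229710306e-05 [[-1.0, -0.0, -0.0], [0.0, -1.0, -0.0], [-0.0, -0.0, 1.0]]
1 -1 1.030114662377712 [[-0.94, -0.35, -0.0], [0.35, -0.94, 0.0], [-0.0, -0.0, 1.0]]
-1 1 1.3121718741210806 [[-1.0, -0.0, -0.0], [0.0, -1.0, -0.0], [-0.0, -0.0, 1.0]]
-1 -1 1.4822170196732625 [[-0.94, -0.35, -0.0], [0.35, -0.94, 0.0], [-0.0, -0.0, 1.0]]
```

arm_command(
  targets=[
    {"rot":[29.4,-1.8,0.4],"offset":[6.4,9.9,-6.8],"gripper":0},
    {"rot":[29.4,-1.8,0.4],"offset":[6.4,9.9,-6.8],"gripper":0},
    {"rot":[29.4,-1.8,0.4],"offset":[6.4,9.9,-6.8],"gripper":0},
    {"rot":[29.4,-1.8,0.4],"offset":[6.4,9.9,-6.8],"gripper":0},
    {"rot":[29.4,-1.8,0.4],"offset":[6.4,9.9,-6.8],"gripper":0},
  ],
)

```text
time_s: 9.15
position: [0.5325, -0.244, 0.333]
tcp_rot: [[0.43, 0.897, 0.099], [0.903, -0.43, -0.027], [0.019, 0.101, -0.995]]
force: [1.5, -0.7, -0.6]
opening: 1.003
```

Run:
```python
from h import *
s=log();print(s["joint_positions"],s["position"])
```

```text
[ -36.41997883   22.7683368    88.57885427    2.40105718   63.19063957
 -101.86013378] [ 0.5325098  -0.24398987  0.33300413]
```

arm_command(
  targets=[
    {"rot":[0,0,60],"offset":[0,0,-3],"gripper":0},
    {"rot":[0,0,60],"offset":[0,0,-3],"gripper":0},
    {"rot":[0,0,60],"offset":[0,0,-3],"gripper":0},
    {"rot":[0,0,60],"offset":[0,0,-3],"gripper":0},
    {"rot":[0,0,60],"offset":[0,0,-3],"gripper":0},
    {"rot":[0,0,60],"offset":[0,0,-3],"gripper":0},
    {"rot":[0,0,60],"offset":[0,0,-3],"gripper":0},
  ],
)

```text
time_s: 9.85
position: [0.5285, -0.2432, 0.3596]
tcp_rot: [[0.992, 0.071, 0.101], [0.074, -0.997, -0.024], [0.099, 0.031, -0.995]]
force: [-0.3, -0.7, 0.3]
opening: 1.0
```

Run:
```python
from h import *
s=log();print(s["joint_positions"],s["position"])
```

```text
[-36.69052086  20.86380263  87.13269778   2.58552718  66.56709819
 -41.79586318] [ 0.52850149 -0.24320194  0.35961564]
```

arm_command(
  targets=[
    {"rot":[0,0,60],"offset":[0,0,-8],"gripper":0},
    {"rot":[0,0,60],"offset":[0,0,-8],"gripper":0},
    {"rot":[0,0,60],"offset":[0,0,-8],"gripper":0},
    {"rot":[0,0,60],"offset":[0,0,-8],"gripper":0},
    {"rot":[0,0,60],"offset":[0,0,-8],"gripper":0},
    {"rot":[0,0,60],"offset":[0,0,-8],"gripper":0},
    {"rot":[0,0,60],"offset":[0,0,-8],"gripper":0},
  ],
)

```text
time_s: 10.55
position: [0.5199, -0.2416, 0.4392]
tcp_rot: [[0.557, -0.824, 0.101], [-0.827, -0.562, -0.024], [0.076, -0.07, -0.995]]
force: [-0.4, -0.2, -0.1]
opening: 0.999
```

Run:
```python
from h import *
import json
from scipy.optimize import least_squares
s=log();print(s["joint_positions"],s["position"])
D=[json.loads(l) for l in open("log.txt")]
D.append([[54.746,30.224,82.088,0,67.689,-10.227],[.26405,.56591,.29134],[[.423,.906,-.00114],[.906,-.423,-.0016],[0,0,-1]]])
def fk(P,J):
    h,a1,L1,a3,L2,Lw=P;J=np.radians(J)
    rr=a1+L1*np.sin(J[1])+a3*np.cos(J[1]+J[2])+L2*np.sin(J[1]+J[2]); zz=h+L1*np.cos(J[1])-a3*np.sin(J[1]+J[2])+L2*np.cos(J[1]+J[2])
    return np.array([rr*np.cos(J[0]),rr*np.sin(J[0]),zz])
def res(P): return np.concatenate([fk(P,j)+P[5]*np.array(R)[:,2]-p for j,p,R in D])
for x0 in([.3,0,.4,0,.4,.2],[.3,.05,.4,.05,.4,.25]):
    r=least_squares(res,x0);print(r.x.round(4),np.abs(r.fun).max(),r.rank if hasattr(r,'rank') else np.linalg.svd(r.jac)[1].round(4))
```

```text
[-37.09127176  16.28764989  81.30544895   2.45029661  76.97571468
  18.34246762] [ 0.51991569 -0.24161941  0.4392481 ]
[ 0.7449 -0.3513  0.9754  0.3492  0.635   0.7738] 0.08178820662863776 [4.3385 3.245  0.6568 0.4256 0.1475 0.1156]
[ 0.7449 -0.3513  0.9754  0.3492  0.635   0.7738] 0.08178820653645694 [4.3385 3.245  0.6568 0.4256 0.1475 0.1156]
```

```bash
cat > fk.py <<'E'
from h import *
import json
from scipy.optimize import least_squares
ry=lambda a:Ro.from_euler('y',a).as_matrix();rz=lambda a:Ro.from_euler('z',a).as_matrix()
def fk(P,J):
    h,a1,L1,a3,L2,Lw,d1,d5,a5=P;J=np.radians(J);A=rz(J[0]);B=A@ry(J[1]);C=B@ry(J[2]);D=C@rz(J[3]);E=D@ry(J[4])
    F=E@rz(J[5])@np.diag([-1,-1,1])
    return A@[a1,d1,h]+B@[0,0,L1]+C@[a3,0,L2]+D@[0,d5,0]+E@[a5,0,Lw],F
def load():
    D=[json.loads(l) for l in open("log.txt")]
    D.append([[54.746,30.224,82.088,0,67.689,-10.227],[.26405,.56591,.29134],[[.423,.906,-.00114],[.906,-.423,-.0016],[0,0,-1]]]);return D
def fit():
    D=load();reg=1e-4
    x0=np.array([.3,0,.4,0,.4,.2,0,.1,0])
    r=least_squares(lambda P:np.concatenate([np.concatenate([fk(P,j)[0]-p for j,p,R in D]),reg*(P-x0)]),x0)
    return r.x,np.abs(r.fun[:3*len(D)]).max(),np.linalg.svd(r.jac)[1]
E
python3 - <<'E'
from fk import *
P,e,s=fit();print(P.round(4),e,s.round(4))
E
```

```text
[ 0.2817 -0.0067  0.5916  0.1151  0.3925  0.2459  0.1136 -0.0029 -0.0041] 0.0002438459507786428 [4.4043 3.8159 3.1168 0.7809 0.75   0.3529 0.1259 0.1101 0.0401]
```

```bash
cat >> fk.py <<'E'
lo=np.array([-176,-43,13,-81,0.5,-162]);hi=np.array([176,126,139,261,151,162])
PF=fit()[0]
def ik(p,R,x0):
    def f(J):
        q,F=fk(PF,J);return np.concatenate([(q-p)*10,Ro.from_matrix(F.T@R).as_rotvec()])
    r=least_squares(f,np.clip(x0,lo+1,hi-1),bounds=(lo,hi));return r.x,np.abs(r.fun).max()
E
python3 - <<'E'
from fk import *
Z=Ro.from_euler('z',-90,degrees=True).as_matrix()
def go(n,G,yaw,lean):
    R=tool(yaw,lean)@Z
    for b in([0,30,100,0,40,-94],[0,30,110,180,15,86],[0,30,110,90,15,0]):
        b=list(b);b[0]=np.degrees(np.arctan2(G[1],G[0]))-11
        for back in(0,.1):
            x,e=ik(G-(.051+back)*R[:,2],R,b);
            if e<1e-3: print(n,lean,back,x.round(1))
for l in(33,38,45):
    go("pick",np.array([.508,-.3144,.066]),-26.2,l);go("place",np.array([.502,.003,.078]),4.5,l);go("pre",np.array([.38,-.005,.085]),4.5,l)
E
```

```text
pick 33 0 [-48.7  41.5 116.4 126.1  14.9 123.8]
pick 33 0.1 [-51.6  28.8 122.   95.2  13.6 153. ]
pick 33 0 [-48.7  41.5 116.4 126.1  14.9 123.8]
pick 33 0.1 [-51.6  28.8 122.   95.2  13.6 153. ]
place 33 0 [-21.1  39.9 130.4 145.4  24.5 100.2]
place 33 0.1 [-25.7  24.2 135.  117.4  18.  125.5]
place 33 0 [-21.1  39.9 130.4 145.4  24.5 100.2]
place 33 0.1 [-25.7  24.2 135.  117.4  18.  125.5]
pick 38 0 [-50.   43.4 119.6 141.1  23.3 107.3]
pick 38 0.1 [-54.   31.  126.7 125.6  20.7 120. ]
pick 38 0 [-50.   43.4 119.6 141.1  23.3 107.3]
pick 38 0.1 [-54.   31.  126.7 125.6  20.7 120. ]
place 38 0 [-23.   43.3 133.9 150.8  35.6  92.2]
place 38 0 [-23.   43.3 133.9 150.8  35.6  92.2]
pick 45 0 [-51.9  47.  123.7 149.3  36.8  96.7]
pick 45 0.1 [-57.5  36.6 133.2 142.   36.6  98.8]
pick 45 0 [-51.9  47.  123.7 149.3  36.8  96.7]
pick 45 0.1 [-57.5  36.6 133.2 142.   36.6  98.8]
place 45 0 [-25.8  50.2 138.7 153.4  52.8  84.4]
place 45 0 [-25.8  50.2 138.7 153.4  52.8  84.4]
```

```bash
cat > plan.py <<'E'
from fk import *
Z=Ro.from_euler('z',-90,degrees=True).as_matrix()
def tr(yaw,lean): return tool(yaw,lean)@Z
SEED=[-30,42,125,145,35,95]
e=np.array([np.cos(np.radians(4.5)),np.sin(np.radians(4.5)),0]);n=np.array([-e[1],e[0],0]);PAD=np.array([.504,.004,0])
def stand(x,y,z): return PAD+e*x+n*y+[0,0,z]
E
python3 - <<'E'
from plan import *
def t(name,G,yaw,lean):
    R=tr(yaw,lean);x,er=ik(G-.051*R[:,2],R,SEED);print(name,lean,x.round(1) if er<1e-3 else "no %.3f"%er)
for l in(40,42):
    t("pick",np.array([.508,-.3144,.066]),-26.2,l)
    t("prepick",np.array([.508,-.3144,.066])-.08*tr(-26.2,l)[:,2],-26.2,l)
    for y in(-.25,-.15,-.08,0): t("slide y%.2f"%y,stand(-.003,y,.082),4.5,l)
    for y in(-.25,-.15): t("hi y%.2f"%y,stand(-.003,y,.11),4.5,l)
for dx,dz in((-.03,.0),(-.03,.02),(-.05,.02),(-.06,.05),(-.08,.08)):
    for l in(42,36,30,24): t("ret %.2f %.2f"%(dx,dz),stand(-.003+dx,0,.078+dz),4.5,l)
E
```

```text
pick 40 [-50.6  44.3 120.9 144.4  27.1 103.4]
prepick 40 [-54.   34.9 127.3 135.7  25.4 109.4]
slide y-0.25 40 [-53.5  42.  119.   97.6  33.4 120.1]
slide y-0.15 40 [-44.6  42.4 127.7 120.2  34.2 103.4]
slide y-0.08 40 [-36.1  43.3 132.4 135.7  36.8  94.7]
slide y0.00 40 [-23.7  44.3 135.4 151.7  39.8  90.2]
hi y-0.25 40 [-53.4  38.2 118.6  91.3  33.  127.8]
hi y-0.15 40 [-44.5  37.8 127.2 113.3  31.9 111.7]
pick 42 [-51.1  45.3 122.  146.8  30.9 100.3]
prepick 42 [-54.9  36.4 129.  139.8  29.8 104.1]
slide y-0.25 42 [-54.5  42.9 119.9 100.8  35.7 115.8]
slide y-0.15 42 [-45.7  43.6 128.8 122.5  37.5  99.5]
slide y-0.08 42 [-37.1  44.9 133.6 137.3  40.9  91.5]
slide y0.00 42 [-24.5  46.2 136.8 152.5  44.7  87.9]
hi y-0.25 42 [-54.4  39.  119.5  95.   35.1 123. ]
hi y-0.15 42 [-45.6  38.9 128.4 116.5  35.  107.1]
ret -0.03 0.00 42 no 0.066
ret -0.03 0.00 36 [-25.   43.5 137.5 151.1  36.8  89.2]
ret -0.03 0.00 30 [-22.4  38.9 132.9 144.5  22.9  99.6]
ret -0.03 0.00 24 [-19.9  36.  128.3 123.   11.6 124. ]
ret -0.03 0.02 42 no 0.057
ret -0.03 0.02 36 [-25.   39.2 136.9 147.7  32.7  93.5]
ret -0.03 0.02 30 [-22.3  35.1 132.2 137.5  19.5 107.2]
ret -0.03 0.02 24 [-19.7  32.7 127.7 104.5   9.9 143. ]
ret -0.05 0.02 42 no 0.128
ret -0.05 0.02 36 no 0.026
ret -0.05 0.02 30 [-24.2  35.5 135.3 140.9  22.4 101.6]
ret -0.05 0.02 24 [-21.3  32.6 130.6 115.7  11.3 130. ]
ret -0.06 0.05 42 no 0.136
ret -0.06 0.05 36 no 0.032
ret -0.06 0.05 30 [-25.   29.5 135.5 128.6  18.4 113.8]
ret -0.06 0.05 24 [-21.8  27.2 130.8  88.6  10.4 157.1]
ret -0.08 0.08 42 no 0.162
ret -0.08 0.08 36 no 0.057
ret -0.08 0.08 30 [-26.9  23.2 136.6 111.2  16.2 130.1]
ret -0.08 0.08 24 no 0.033
```

```bash
cat >> plan.py <<'E'
def rows(Js,s,k=8):
    """print rows for joint waypoints relative to state pose"""
    R0=np.array(s["tcp_rot"]);p0=np.array(s["position"]);pr,Rr=p0,R0
    for i,J in enumerate(Js):
        p,F=fk(PF,J);print(i,"rot",Ro.from_matrix(R0.T@F).as_rotvec(degrees=True).round(1).tolist(),"off",(R0.T@(p-p0)*100).round(1).tolist(),
          "| step deg %.1f mm %.0f tipz %.3f"%(np.degrees(Ro.from_matrix(Rr.T@F).magnitude()),1000*np.linalg.norm(p-pr),(p+.07*F[:,2])[2]),"tip",(p+.07*F[:,2])[:2].round(2)); pr,Rr=p,F
E
python3 - <<'E'
from plan import *
s=bot.read_state();J0=np.array(s["joint_positions"]);print(J0.round(1))
M=np.array([-47,24,112,60,35,85]);E_=np.array([-54,34.9,127.3,135.7,25.4,109.4])
P=[J0+(M-J0)*k/9 for k in range(1,10)]+[M+(E_-M)*k/8 for k in range(1,9)]
rows(P,s)
E
```

```text
[-37.1  16.3  81.3   2.5  77.   18.3]
0 rot [5.7, -1.8, 10.6] off [-0.7, -1.2, 2.8] | step deg 12.2 mm 31 tipz 0.343 tip [ 0.54 -0.23]
1 rot [11.0, -4.0, 22.1] off [-1.3, -2.3, 5.2] | step deg 12.8 mm 27 tipz 0.320 tip [ 0.55 -0.21]
2 rot [15.7, -6.6, 34.3] off [-1.9, -3.1, 7.4] | step deg 13.4 mm 24 tipz 0.301 tip [ 0.56 -0.2 ]
3 rot [19.8, -9.5, 47.3] off [-2.2, -3.6, 9.3] | step deg 14.0 mm 20 tipz 0.284 tip [ 0.57 -0.19]
4 rot [23.3, -12.6, 61.0] off [-2.5, -3.8, 11.0] | step deg 14.4 mm 18 tipz 0.269 tip [ 0.58 -0.19]
5 rot [26.2, -15.8, 75.3] off [-2.6, -3.5, 12.7] | step deg 14.9 mm 17 tipz 0.255 tip [ 0.58 -0.19]
6 rot [28.5, -19.0, 90.0] off [-2.8, -2.8, 14.2] | step deg 15.2 mm 17 tipz 0.241 tip [ 0.58 -0.19]
7 rot [30.1, -21.9, 105.3] off [-3.0, -1.7, 15.8] | step deg 15.6 mm 20 tipz 0.225 tip [ 0.57 -0.2 ]
8 rot [31.1, -24.6, 121.0] off [-3.3, -0.1, 17.4] | step deg 15.9 mm 23 tipz 0.209 tip [ 0.56 -0.21]
9 rot [33.2, -30.6, 133.2] off [-3.1, 0.1, 18.3] | step deg 13.6 mm 9 tipz 0.202 tip [ 0.57 -0.22]
10 rot [34.9, -36.5, 145.6] off [-2.8, 0.7, 19.2] | step deg 13.7 mm 11 tipz 0.194 tip [ 0.57 -0.23]
11 rot [36.4, -42.2, 158.1] off [-2.5, 1.7, 20.2] | step deg 13.7 mm 14 tipz 0.185 tip [ 0.56 -0.24]
12 rot [-37.1, 47.0, -168.3] off [-2.3, 3.0, 21.3] | step deg 13.8 mm 17 tipz 0.174 tip [ 0.55 -0.25]
13 rot [-32.7, 44.8, -155.2] off [-2.3, 4.7, 22.4] | step deg 13.9 mm 20 tipz 0.162 tip [ 0.54 -0.26]
14 rot [-28.8, 41.9, -142.1] off [-2.6, 6.6, 23.7] | step deg 13.9 mm 23 tipz 0.147 tip [ 0.52 -0.28]
15 rot [-25.2, 38.6, -129.0] off [-3.1, 8.8, 25.0] | step deg 14.0 mm 26 tipz 0.130 tip [ 0.5  -0.29]
16 rot [-22.0, 34.8, -115.9] off [-4.1, 11.1, 26.3] | step deg 14.0 mm 28 tipz 0.113 tip [ 0.47 -0.3 ]
```

arm_command(
  targets=[
    {"rot":[5.7,-1.8,10.6],"offset":[-0.7,-1.2,2.8],"gripper":0},
    {"rot":[5.7,-1.8,10.6],"offset":[-0.7,-1.2,2.8],"gripper":0},
    {"rot":[15.7,-6.6,34.3],"offset":[-1.9,-3.1,7.4],"gripper":0},
    {"rot":[15.7,-6.6,34.3],"offset":[-1.9,-3.1,7.4],"gripper":0},
    {"rot":[15.7,-6.6,34.3],"offset":[-1.9,-3.1,7.4],"gripper":0},
    {"rot":[23.3,-12.6,61.0],"offset":[-2.5,-3.8,11.0],"gripper":0},
    {"rot":[23.3,-12.6,61.0],"offset":[-2.5,-3.8,11.0],"gripper":0},
    {"rot":[23.3,-12.6,61.0],"offset":[-2.5,-3.8,11.0],"gripper":0},
  ],
)

```text
time_s: 11.35
position: [0.5484, -0.2007, 0.329]
tcp_rot: [[-0.32, -0.842, 0.435], [-0.873, 0.44, 0.209], [-0.367, -0.313, -0.876]]
force: [-0.0, -0.1, 0.4]
opening: 0.998
```

Run:
```python
from plan import *
s=log();J0=np.array(s["joint_positions"]);print(J0.round(1))
M=np.array([-47,24,112,60,35,85]);E_=np.array([-54,34.9,127.3,135.7,25.4,109.4])
P=[J0+(M-J0)*k/8 for k in range(2,10,2)]
rows(P,s)
```

```text
[-41.8  20.9  97.8  33.3  54.4  54. ]
0 rot [3.7, -2.0, 15.0] off [0.5, 0.5, 1.5] | step deg 15.6 mm 17 tipz 0.253 tip [ 0.58 -0.19]
1 rot [7.0, -3.7, 30.6] off [1.6, 1.3, 2.6] | step deg 16.0 mm 17 tipz 0.240 tip [ 0.58 -0.19]
2 rot [10.1, -5.0, 46.6] off [3.0, 2.3, 3.4] | step deg 16.4 mm 20 tipz 0.225 tip [ 0.58 -0.2 ]
3 rot [13.1, -5.9, 62.9] off [4.8, 3.7, 4.1] | step deg 16.7 mm 24 tipz 0.209 tip [ 0.56 -0.21]
```

Tracking the planned branch exactly.

arm_command(
  targets=[
    {"rot":[3.7,-2.0,15.0],"offset":[0.5,0.5,1.5],"gripper":0},
    {"rot":[3.7,-2.0,15.0],"offset":[0.5,0.5,1.5],"gripper":0},
    {"rot":[7.0,-3.7,30.6],"offset":[1.6,1.3,2.6],"gripper":0},
    {"rot":[7.0,-3.7,30.6],"offset":[1.6,1.3,2.6],"gripper":0},
    {"rot":[10.1,-5.0,46.6],"offset":[3.0,2.3,3.4],"gripper":0},
    {"rot":[10.1,-5.0,46.6],"offset":[3.0,2.3,3.4],"gripper":0},
    {"rot":[13.1,-5.9,62.9],"offset":[4.8,3.7,4.1],"gripper":0},
    {"rot":[13.1,-5.9,62.9],"offset":[4.8,3.7,4.1],"gripper":0},
  ],
)

```text
time_s: 12.15
position: [0.5195, -0.2183, 0.2632]
tcp_rot: [[-0.791, -0.024, 0.611], [0.028, 0.997, 0.075], [-0.611, 0.077, -0.788]]
force: [-0.4, 0.8, 0.5]
opening: 0.999
```

Run:
```python
from plan import *
s=log();J0=np.array(s["joint_positions"]);print(J0.round(1))
E_=np.array([-54,34.9,127.3,135.7,25.4,109.4])
P=[J0+(E_-J0)*k/8 for k in range(1,9)]
rows(P,s)
```

```text
[-46.6  24.2 112.   60.3  34.8  84.9]
0 rot [0.5, -3.0, 13.2] off [0.5, -0.5, 0.6] | step deg 13.6 mm 9 tipz 0.202 tip [ 0.56 -0.22]
1 rot [1.4, -5.7, 26.6] off [1.3, -1.2, 1.1] | step deg 13.7 mm 12 tipz 0.194 tip [ 0.56 -0.23]
2 rot [2.6, -8.2, 40.0] off [2.3, -2.2, 1.5] | step deg 13.7 mm 15 tipz 0.186 tip [ 0.56 -0.24]
3 rot [4.1, -10.6, 53.6] off [3.7, -3.2, 1.7] | step deg 13.8 mm 18 tipz 0.175 tip [ 0.55 -0.25]
4 rot [6.0, -12.8, 67.1] off [5.5, -4.4, 1.9] | step deg 13.9 mm 21 tipz 0.162 tip [ 0.54 -0.27]
5 rot [8.3, -15.0, 80.7] off [7.6, -5.4, 1.9] | step deg 13.9 mm 24 tipz 0.148 tip [ 0.52 -0.28]
6 rot [11.1, -17.3, 94.2] off [10.1, -6.3, 1.7] | step deg 14.0 mm 26 tipz 0.131 tip [ 0.5  -0.29]
7 rot [14.3, -19.6, 107.6] off [12.8, -7.0, 1.5] | step deg 14.0 mm 29 tipz 0.114 tip [ 0.47 -0.3 ]
```

arm_command(
  targets=[
    {"rot":[0.5,-3.0,13.2],"offset":[0.5,-0.5,0.6],"gripper":0},
    {"rot":[0.5,-3.0,13.2],"offset":[0.5,-0.5,0.6],"gripper":0},
    {"rot":[1.4,-5.7,26.6],"offset":[1.3,-1.2,1.1],"gripper":0},
    {"rot":[1.4,-5.7,26.6],"offset":[1.3,-1.2,1.1],"gripper":0},
    {"rot":[2.6,-8.2,40.0],"offset":[2.3,-2.2,1.5],"gripper":0},
    {"rot":[2.6,-8.2,40.0],"offset":[2.3,-2.2,1.5],"gripper":0},
    {"rot":[4.1,-10.6,53.6],"offset":[3.7,-3.2,1.7],"gripper":0},
    {"rot":[4.1,-10.6,53.6],"offset":[3.7,-3.2,1.7],"gripper":0},
  ],
)

```text
time_s: 12.95
position: [0.503, -0.2487, 0.2257]
tcp_rot: [[-0.361, 0.608, 0.707], [0.82, 0.568, -0.07], [-0.444, 0.554, -0.704]]
force: [0.2, -1.3, -0.1]
opening: 1.002
```

Run:
```python
from plan import *
s=log();J0=np.array(s["joint_positions"]);print(J0.round(1))
R=tr(-26.2,40);G=np.array([.508,-.3144,.066]);
E_,er=ik(G-(.051+.09)*R[:,2],R,SEED);print(E_.round(1),er)
P=[J0+(E_-J0)*k/4 for k in range(1,5)]
rows(P,s)
```

```text
[-50.4  29.5 119.5  97.9  30.3  97.3]
[-53.4  33.8 128.1 136.2  25.1 109.5] 2.220446049250313e-15
0 rot [2.0, -2.7, 13.5] off [0.3, -2.0, -0.1] | step deg 13.9 mm 20 tipz 0.165 tip [ 0.54 -0.27]
1 rot [4.3, -5.5, 26.9] off [0.9, -4.1, -0.4] | step deg 13.9 mm 23 tipz 0.152 tip [ 0.52 -0.28]
2 rot [6.9, -8.6, 40.3] off [1.7, -6.5, -0.9] | step deg 14.0 mm 26 tipz 0.137 tip [ 0.49 -0.29]
3 rot [9.8, -11.8, 53.6] off [2.9, -9.0, -1.6] | step deg 14.0 mm 28 tipz 0.120 tip [ 0.47 -0.29]
```

arm_command(
  targets=[
    {"rot":[2.0,-2.7,13.5],"offset":[0.3,-2.0,-0.1],"gripper":0},
    {"rot":[2.0,-2.7,13.5],"offset":[0.3,-2.0,-0.1],"gripper":0},
    {"rot":[4.3,-5.5,26.9],"offset":[0.9,-4.1,-0.4],"gripper":0},
    {"rot":[4.3,-5.5,26.9],"offset":[0.9,-4.1,-0.4],"gripper":0},
    {"rot":[6.9,-8.6,40.3],"offset":[1.7,-6.5,-0.9],"gripper":0},
    {"rot":[6.9,-8.6,40.3],"offset":[1.7,-6.5,-0.9],"gripper":0},
    {"rot":[9.8,-11.8,53.6],"offset":[2.9,-9.0,-1.6],"gripper":0},
    {"rot":[9.8,-11.8,53.6],"offset":[2.9,-9.0,-1.6],"gripper":0},
  ],
)

```text
time_s: 13.75
position: [0.4258, -0.2748, 0.1738]
tcp_rot: [[0.442, 0.687, 0.577], [0.897, -0.34, -0.283], [0.001, 0.643, -0.766]]
force: [-0.2, -0.4, -0.1]
opening: 1.0
```

Run:
```python
from plan import *
import pickle
c=cap("wrist");S=cap("side");pickle.dump((c,S),open("j3.pkl","wb"))
s=log();print(np.array(s["joint_positions"]).round(1),s["force"])
R=tr(-26.2,40);G=np.array([.508,-.3144,.066]);rel(G-.051*R[:,2],R)
m=np.hstack([cv2.resize(S["frame"][190:310,220:340],(400,400),interpolation=cv2.INTER_CUBIC),c["frame"][:,100:500]])
cv2.imwrite("pics/j3.png",m[:,:,::-1]);print([proj(c,p).round(0)-[100,0] for p in((.5105,-.3157,.098),(.5105,-.3157,0))])
```

```text
[-53.7  33.8 128.2 135.8  25.5 109.3] [1.17247591 0.32749051 0.20658738]
rot [ 0.33 -0.11  0.35] off_cm [-0.   -0.24  9.01] dist_mm 90
[array([214., 249.]), array([214., 158.])]
```

View pics/j3.png

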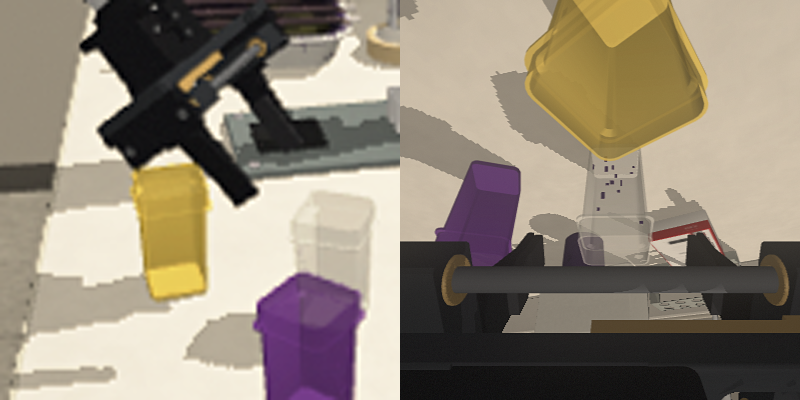

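Side crop: the gripper's lower body edge passes just over the yellow jar, whose top is at about (170,165). Wrist crop: the clear jar's rim is centred at (214,240) between the fingers, as predicted, and the yellow jar is close below the camera. I'll check that clearance before descending.

Run:
```python
from plan import *
import pickle
c1,S1,T1=pickle.load(open("j1.pkl","rb"));c3,S3=pickle.load(open("j3.pkl","rb"))
h=np.radians(-26.2);f=np.array([np.cos(h),np.sin(h),0]);l=np.array([-f[1],f[0],0]);J=np.array([.5105,-.3157,0])
print("near corner tri",*tri(c1,(307,64),c3,(308,159)))
for z in(.09,.098,.1):
  for nm,c,u in(("j1",c1,(307,64)),("j3",c3,(308,159)),("j3 L",c3,(225,75)),("j3 R",c3,(408,103)),("j1L",c1,(266,3)),("j1R",c1,(348,15))):
    p=onz(c,*u,z);print(z,nm,p.round(3),"along %.3f lat %.3f"%(f@(p-J),l@(p-J)))
for lean in(28,33,36,40):
  a=np.radians(lean);s,c=np.sin(a),np.cos(a);tx,tz=-.003-.051*s,.066+.051*c
  cam=(tx-.075*c-.09*s,tz-.075*s+.09*c);cor=(tx-.0375*c,tz-.0375*s)
  print(lean,"corner",np.round(cor,3),"cam",np.round(cam,3),"surf z at -.09",round(cor[1]+(cor[0]+.09)*c/s,3))
```

```text
near corner tri [ 0.4244774  -0.27441546  0.08941487] 0.004946763640906194
0.09 j1 [ 0.426 -0.272  0.09 ] along -0.095 lat 0.002
0.09 j3 [ 0.423 -0.276  0.09 ] along -0.096 lat -0.003
0.09 j3 L [ 0.365 -0.284  0.09 ] along -0.145 lat -0.035
0.09 j3 R [ 0.411 -0.221  0.09 ] along -0.131 lat 0.041
0.09 j1L [ 0.362 -0.283  0.09 ] along -0.147 lat -0.036
0.09 j1R [ 0.405 -0.219  0.09 ] along -0.137 lat 0.040
0.098 j1 [ 0.427 -0.273  0.098] along -0.094 lat 0.002
0.098 j3 [ 0.415 -0.272  0.098] along -0.105 lat -0.003
0.098 j3 L [ 0.362 -0.279  0.098] along -0.150 lat -0.033
0.098 j3 R [ 0.404 -0.221  0.098] along -0.137 lat 0.038
0.098 j1L [ 0.365 -0.283  0.098] along -0.144 lat -0.035
0.098 j1R [ 0.407 -0.221  0.098] along -0.135 lat 0.040
0.1 j1 [ 0.427 -0.273  0.1  ] along -0.093 lat 0.002
0.1 j3 [ 0.413 -0.271  0.1  ] along -0.107 lat -0.003
0.1 j3 L [ 0.361 -0.278  0.1  ] along -0.151 lat -0.032
0.1 j3 R [ 0.402 -0.221  0.1  ] along -0.139 lat 0.037
0.1 j1L [ 0.366 -0.283  0.1  ] along -0.144 lat -0.035
0.1 j1R [ 0.407 -0.221  0.1  ] along -0.134 lat 0.039
28 corner [-0.06   0.093] cam [-0.135  0.155] surf z at -.09 0.15
33 corner [-0.062  0.088] cam [-0.143  0.143] surf z at -.09 0.131
36 corner [-0.063  0.085] cam [-0.147  0.136] surf z at -.09 0.122
40 corner [-0.065  0.081] cam [-0.151  0.126] surf z at -.09 0.111
```

The yellow jar's top is at about 0.09 m, and the gripper surface passes about 17 mm clear of it. Descending slowly, then gripping.

arm_command(
  targets=[
    {"rot":[0.3,0,0.3],"offset":[0,-0.2,3.0],"gripper":0},
    {"rot":[0.3,0,0.3],"offset":[0,-0.2,6.0],"gripper":0},
    {"rot":[0.3,0,0.3],"offset":[0,-0.2,8.0],"gripper":0},
    {"rot":[0.3,0,0.3],"offset":[0,-0.2,9.0],"gripper":0},
    {"rot":[0.3,0,0.3],"offset":[0,-0.2,9.0],"gripper":0},
  ],
)

```text
time_s: 14.35
position: [0.4784, -0.3003, 0.1038]
tcp_rot: [[0.44, 0.689, 0.576], [0.898, -0.337, -0.282], [0.0, 0.642, -0.767]]
force: [-0.5, -0.3, 0.3]
opening: 0.997
```

arm_command(
  targets=[
    {"rot":[0,0,0],"offset":[0,0,0],"gripper":1},
    {"rot":[0,0,0],"offset":[0,0,0],"gripper":1},
    {"rot":[0,0,0],"offset":[0,0,0],"gripper":1},
    {"rot":[0,0,0],"offset":[0,0,0],"gripper":1},
    {"rot":[0,0,0],"offset":[0,0,0],"gripper":1},
    {"rot":[0,0,0],"offset":[0,0,0],"gripper":1},
    {"rot":[0,0,0],"offset":[0,0,0],"gripper":1},
  ],
)

```text
time_s: 15.05
position: [0.4769, -0.2998, 0.1041]
tcp_rot: [[0.442, 0.689, 0.574], [0.897, -0.34, -0.283], [0.001, 0.64, -0.768]]
force: [-1.5, 1.3, 3.7]
opening: 0.595
```

Run:
```python
from plan import *
s=log();print(s["position"],s["force"],s["opening"]*87)
R=tr(-26.2,40);G=np.array([.508,-.3144,.066]);rel(G-.051*R[:,2],R)
rel(G-.051*R[:,2]+[0,0,.035],R)
R2=tr(4.5,40)
for y,z in((-.25,.115),(-.19,.11),(-.15,.10),(-.14,.082)):
    q=stand(-.003,y,z)-.051*R2[:,2];J,er=ik(q,R2,SEED);print(y,J.round(1),er<1e-3);rel(q,R2)
```

```text
[ 0.47687921 -0.2998121   0.10410356] [-1.54885018  1.29590896  3.69317707] 51.74819141564841
rot [-0.19 -0.   -0.07] off_cm [0.07 0.18 0.03] dist_mm 2
rot [-0.19 -0.   -0.07] off_cm [ 0.07  2.42 -2.66] dist_mm 36
-0.25 [-52.8  37.7 118.8  91.5  32.8 128.2] True
rot [ -0.17  19.69 -23.62] off_cm [ 5.14  2.2  -4.67] dist_mm 73
-0.19 [-47.7  38.  124.4 105.8  31.9 116.9] True
rot [ -0.17  19.69 -23.62] off_cm [10.29 -0.48 -6.24] dist_mm 120
-0.15 [-43.6  39.7 127.8 117.9  32.8 107.3] True
rot [ -0.17  19.69 -23.62] off_cm [13.73 -2.69 -6.78] dist_mm 155
-0.14 [-42.5  42.8 128.8 124.4  34.7 100.8] True
rot [ -0.17  19.69 -23.62] off_cm [14.59 -4.24 -5.73] dist_mm 162
```

```bash
cat >> plan.py <<'E'
import pickle,os
if os.path.exists("grip.pkl"):
    Rg,O=pickle.load(open("grip.pkl","rb"))
    R2=Ro.from_euler('z',30.7,degrees=True).as_matrix()@Rg
def jarpose(s): return s["position"]+np.array(s["tcp_rot"])@O
def carry(x,y,z,R=None):
    R=R2 if R is None else R
    rel(stand(x,y,z)-R@O,R)
E
python3 - <<'E'
from plan import *
s=bot.read_state();R=np.array(s["tcp_rot"]);O=R.T@(np.array([.5105,-.3157,0])-s["position"]);print(O)
O[0]=0;pickle.dump((R,O),open("grip.pkl","wb"))
E
python3 - <<'E'
from plan import *
s=bot.read_state();print((Rg.T@[0,0,.04]*100).round(2));carry(0,-.21,.045)
E
```

```text
[ 0.00053742 -0.03809017  0.10377469]
[ 0.    2.56 -3.07]
rot [ 2.000e-02  1.966e+01 -2.358e+01] off_cm [ 8.5   0.22 -5.67] dist_mm 102
```

arm_command(
  targets=[
    {"rot":[0,0,0],"offset":[0,1.3,-1.5],"gripper":1},
    {"rot":[0,0,0],"offset":[0,2.6,-3.1],"gripper":1},
    {"rot":[0,19.7,-23.6],"offset":[8.5,0.2,-5.7],"gripper":1},
    {"rot":[0,19.7,-23.6],"offset":[8.5,0.2,-5.7],"gripper":1},
    {"rot":[0,19.7,-23.6],"offset":[8.5,0.2,-5.7],"gripper":1},
    {"rot":[0,19.7,-23.6],"offset":[8.5,0.2,-5.7],"gripper":1},
    {"rot":[0,19.7,-23.6],"offset":[8.5,0.2,-5.7],"gripper":1},
    {"rot":[0,19.7,-23.6],"offset":[8.5,0.2,-5.7],"gripper":1},
  ],
)

```text
time_s: 15.85
position: [0.4831, -0.2087, 0.1487]
tcp_rot: [[-0.075, 0.766, 0.638], [0.997, 0.057, 0.049], [0.001, 0.64, -0.768]]
force: [-0.8, 0.2, -2.2]
opening: 0.597
```

Run:
```python
from plan import *
s=log();print(np.array(s["joint_positions"]).round(1),s["force"],s["opening"]*87,"jar",jarpose(s))
for y,z in((-.21,.045),(-.15,.03),(-.13,.018),(-.07,.0175),(0,.0165)):carry(0,y,z)
c=cap("wrist");S=cap("side");pickle.dump((c,S),open("k1.pkl","wb"))
m=np.hstack([cv2.resize(S["frame"][130:270,240:380],(400,400),interpolation=cv2.INTER_CUBIC),c["frame"][:,100:500]])
cv2.imwrite("pics/k1.png",m[:,:,::-1])
```

```text
[-49.7  38.  122.8 101.2  31.9 120.4] [-0.75171145  0.16175855 -2.17761402] 51.96929754754725 jar [ 0.52013143 -0.20577905  0.04463263]
rot [-0.02  0.07 -0.13] off_cm [ 0.04  0.05 -0.01] dist_mm 1
rot [-0.02  0.07 -0.13] off_cm [ 6.03 -0.93  1.14] dist_mm 62
rot [-0.02  0.07 -0.13] off_cm [ 8.03 -1.71  2.06] dist_mm 85
rot [-0.02  0.07 -0.13] off_cm [14.03 -1.76  2.09] dist_mm 143
rot [-0.02  0.07 -0.13] off_cm [21.03 -1.85  2.16] dist_mm 212
```

View pics/k1.png

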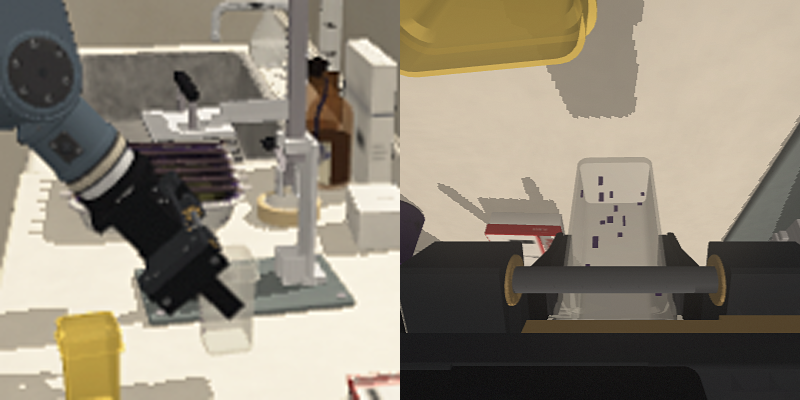

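The jar is held upright and clear of everything, with the cover high above the stand. Before inserting, I'll refine the stand pose with line fits to the base edges in stored images.

```bash
cat > pose.py <<'E'
from plan import *
def edge(c,p,q,z,half=5):
    """gradient-peak points along segment p-q -> world points on plane z, robust line (pt,dir)"""
    g=cv2.GaussianBlur(cv2.cvtColor(c["frame"],cv2.COLOR_RGB2GRAY).astype(np.float32),(0,0),.8)
    p,q=np.array(p,float),np.array(q,float);t=(q-p)/np.linalg.norm(q-p);nn=np.array([-t[1],t[0]]);k=np.arange(-half,half+.01,.25);W=[]
    for s in np.linspace(.05,.95,40):
        xy=p+s*(q-p)+k[:,None]*nn
        v=cv2.remap(g,xy[:,0].astype(np.float32),xy[:,1].astype(np.float32),cv2.INTER_LINEAR).ravel();d=np.abs(np.gradient(v));i=d.argmax()
        if d[i]>3: W.append(onz(c,*xy[i],z)[:2])
    W=np.array(W,np.float32);l=cv2.fitLine(W,cv2.DIST_HUBER,.002,0,1e-5).ravel();r=(W-l[2:])@np.array([-l[1],l[0]]);
    return l[2:],l[:2],len(W),np.median(np.abs(r))*1000
E
python3 - <<'E'
from pose import *
w=pickle.load(open("w1.pkl","rb"));T0=pickle.load(open("c0.pkl","rb"))["top"]
f=lambda x,y:(230+x/4-.4,150+y/4-.4)
E1={"w left":(w,(258,126),(432,122)),"w near":(w,(254,130),(262,232)),"w right":(w,(266,235),(300,232)),"T right":(T0,f(292,50),f(328,335)),"T near":(T0,f(150,367),f(325,344)),"T left":(T0,f(112,100),f(142,350)),"T far":(T0,f(240,43),f(285,37))}
for n_,(c,p,q) in E1.items():
    P,d,k,r=edge(c,p,q,.01)
    a=np.degrees(np.arctan2(d[1],d[0]))%180; a=a if a<45 else (a-90 if a<135 else a-180)
    v=P-PAD[:2];print(n_,"yaw %.2f n %d res %.2f mm  stand x %.1f y %.1f mm"%(a,k,r,1000*v@e[:2],1000*v@n[:2]))
E
```

```text
w left yaw 5.04 n 40 res 0.27 mm  stand x 59.2 y 76.6 mm
w near yaw 5.16 n 40 res 0.29 mm  stand x -61.4 y -1.8 mm
w right yaw 5.11 n 40 res 0.31 mm  stand x -28.2 y -73.5 mm
T right yaw 5.21 n 40 res 0.60 mm  stand x 59.0 y -74.7 mm
T near yaw 5.01 n 40 res 0.61 mm  stand x -61.5 y -10.8 mm
T left yaw 4.11 n 40 res 0.93 mm  stand x 54.8 y 74.8 mm
T far yaw 4.58 n 40 res 0.42 mm  stand x 189.1 y -48.9 mm
```

```bash
sed -i "s/radians(4.5)/radians(5.1)/g; s/\[.504,.004,0\]/[.5028,.0044,0]/; s/'z',30.7/'z',31.3/" plan.py
python3 - <<'E'
from plan import *
s=bot.read_state();x=R2[:,0];print(np.degrees(np.arctan2(x[1],x[0]))-90)
for y,z in((-.21,.045),(-.15,.03),(-.125,.0185),(-.07,.018),(0,.018)):
    carry(0,y,z);J,er=ik(stand(0,y,z)-R2@O,R2,SEED);print(J.round(1),er<1e-3)
E
```

```text
5.050071457851516
rot [-0.03  0.37 -0.56] off_cm [-0.04  0.14  0.07] dist_mm 2
[-49.6  38.  122.5 100.   32.1 121. ] True
rot [-0.03  0.37 -0.56] off_cm [ 5.96 -0.89  1.18] dist_mm 61
[-43.8  40.4 127.8 117.9  33.1 106.4] True
rot [-0.03  0.37 -0.56] off_cm [ 8.45 -1.65  2.05] dist_mm 89
[-41.   42.6 129.9 126.3  34.9  99.6] True
rot [-0.03  0.37 -0.56] off_cm [13.95 -1.74  2.05] dist_mm 142
[-33.9  43.5 133.3 138.4  37.3  93.4] True
rot [-0.03  0.37 -0.56] off_cm [20.95 -1.82  2.01] dist_mm 211
[-22.8  44.4 135.9 152.2  40.   89.9] True
```

arm_command(
  targets=[
    {"rot":[0,0.4,-0.6],"offset":[4.0,-0.5,0.8],"gripper":1},
    {"rot":[0,0.4,-0.6],"offset":[6.0,-0.9,1.2],"gripper":1},
    {"rot":[0,0.4,-0.6],"offset":[8.45,-1.65,2.05],"gripper":1},
    {"rot":[0,0.4,-0.6],"offset":[8.45,-1.65,2.05],"gripper":1},
    {"rot":[0,0.4,-0.6],"offset":[10.5,-1.7,2.05],"gripper":1},
    {"rot":[0,0.4,-0.6],"offset":[12.5,-1.73,2.05],"gripper":1},
    {"rot":[0,0.4,-0.6],"offset":[14.0,-1.74,2.05],"gripper":1},
  ],
)

```text
time_s: 16.65
position: [0.4719, -0.0683, 0.1223]
tcp_rot: [[-0.09, 0.765, 0.637], [0.996, 0.069, 0.057], [0.0, 0.64, -0.768]]
force: [-0.0, -0.0, -0.8]
opening: 0.594
```

Run:
```python
from plan import *
s=log();print(np.array(s["joint_positions"]).round(1),s["force"],s["opening"]*87,"jar",jarpose(s),R2[:,0],np.array(s["tcp_rot"])[:,0])
carry(0,-.03,.018);carry(0,0,.018)
```

```text
[-33.8  43.5 133.3 138.4  37.3  93.4] [-0.01510823 -0.01247862 -0.75094083] 51.65992160577068 jar [ 0.50893665 -0.06496785  0.01817831] [-8.80262675e-02  9.96117833e-01  7.99312608e-04] [-8.95528014e-02  9.95982075e-01  5.35439810e-05]
rot [-0.02 -0.02  0.09] off_cm [ 3.96 -0.01  0.02] dist_mm 40
rot [-0.02 -0.02  0.09] off_cm [ 6.96 -0.01  0.02] dist_mm 70
```

Under the cover's edge with no contact. Sliding in to the centre.

arm_command(
  targets=[
    {"rot":[0,0,0],"offset":[2.0,0,0],"gripper":1},
    {"rot":[0,0,0],"offset":[4.0,0,0],"gripper":1},
    {"rot":[0,0,0],"offset":[6.0,0,0],"gripper":1},
    {"rot":[0,0,0],"offset":[6.95,0,0],"gripper":1},
    {"rot":[0,0,0],"offset":[6.95,0,0],"gripper":1},
  ],
)

```text
time_s: 17.15
position: [0.4655, 0.0016, 0.1224]
tcp_rot: [[-0.092, 0.765, 0.637], [0.996, 0.071, 0.059], [0.0, 0.64, -0.768]]
force: [-1.3, -0.1, -1.0]
opening: 0.595
```

Run:
```python
from pose import *
s=log();print(np.array(s["joint_positions"]).round(1),s["force"],"jar",jarpose(s))
carry(0,0,.0125)
c=cap("wrist");S=cap("side");pickle.dump((c,S),open("p1.pkl","wb"))
m=np.hstack([cv2.resize(S["frame"][130:250,260:380],(400,400),interpolation=cv2.INTER_CUBIC),c["frame"][:,120:520]])
cv2.imwrite("pics/p1.png",m[:,:,::-1])
```

```text
[-22.8  44.3 135.9 152.   40.   89.9] [-1.32534444 -0.12207082 -0.97968578] jar [0.50250775 0.00503066 0.01826795]
rot [-0.02 -0.13  0.21] off_cm [-0.06 -0.35  0.46] dist_mm 6
```

View pics/p1.png

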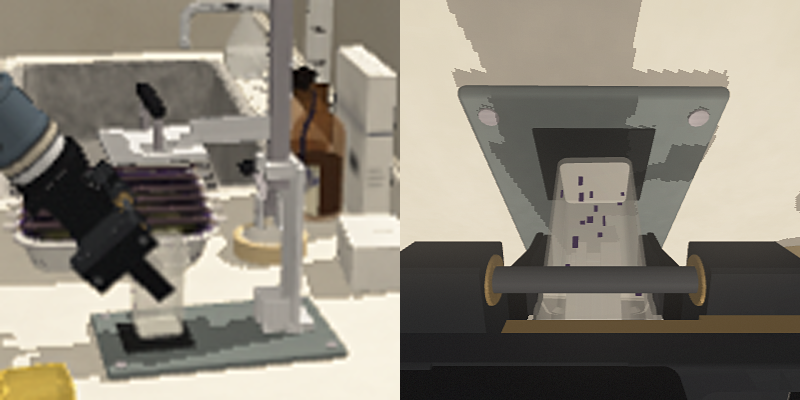

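The wrist crop shows the pad's near edge at (533–655,129) and the jar's near bottom edge at (558–634,~160), parallel and laterally centred. I'll measure how well it is centred fore and aft from these two edges.

Run:
```python
from pose import *
c,S=pickle.load(open("p1.pkl","rb"))
st=lambda p:(1000*(np.array(p)-PAD[:2])@e[:2],1000*(np.array(p)-PAD[:2])@n[:2])
def rep(nm,p,q,z,h=5):
    P,d,k,r=edge(c,p,q,z,h);a=np.degrees(np.arctan2(d[1],d[0]))%180
    print(nm,"ang %.2f res %.2f"%(a-90 if a>45 else a,r),"at stand",np.round(st(P),1))
X=-400+120
rep("pad near",(540+X,129),(650+X,129),.012)
rep("pad left px",(533+X,133),(545+X,190),.012);rep("pad right",(655+X,133),(652+X,150),.012)
rep("base near",(470+X,87),(720+X,88),.01)
rep("base left",(462+X,100),(520+X,232),.01);rep("base right",(727+X,100),(668+X,232),.01)
g=cv2.cvtColor(c["frame"],cv2.COLOR_RGB2GRAY)
for x in(575+X,596+X,615+X): print(x,[(y,int(g[y,x])) for y in range(152,172)])
for y in(166,172,180): print(y,"L",g[y,545+X:572+X].tolist(),"R",g[y,622+X:650+X].tolist())
for y in(157,159,161): print(y,onz(c,596+X,y,.0183),np.round(st(onz(c,596+X,y,.0183)[:2]),1))
```

```text
pad near ang 5.56 res 0.11 at stand [-38.1   2.4]
pad left px ang 5.01 res 0.12 at stand [ -7.3 -36.3]
pad right ang 4.47 res 0.11 at stand [-26.7  37.4]
base near ang 5.05 res 0.18 at stand [-64.4   1.4]
base left ang 5.14 res 0.10 at stand [  5.4 -72.9]
base right ang 4.71 res 0.33 at stand [ 1.6 74. ]
295 [(152, 42), (153, 42), (154, 44), (155, 41), (156, 39), (157, 62), (158, 94), (159, 91), (160, 91), (161, 90), (162, 85), (163, 166), (164, 162), (165, 160), (166, 161), (167, 161), (168, 161), (169, 159), (170, 161), (171, 161)]
316 [(152, 43), (153, 44), (154, 44), (155, 43), (156, 40), (157, 77), (158, 93), (159, 91), (160, 91), (161, 89), (162, 106), (163, 167), (164, 163), (165, 161), (166, 161), (167, 162), (168, 161), (169, 162), (170, 161), (171, 162)]
335 [(152, 44), (153, 44), (154, 45), (155, 44), (156, 40), (157, 95), (158, 94), (159, 91), (160, 92), (161, 89), (162, 129), (163, 167), (164, 165), (165, 165), (166, 163), (167, 163), (168, 164), (169, 164), (170, 164), (171, 164)]
166 L [45, 46, 45, 46, 46, 46, 46, 46, 46, 45, 45, 42, 74, 84, 82, 146, 159, 158, 159, 158, 159, 159, 160, 161, 159, 159, 159] R [165, 165, 165, 165, 165, 166, 172, 133, 98, 93, 66, 51, 53, 53, 54, 55, 55, 53, 54, 53, 55, 53, 54, 53, 50, 100, 99, 93]
172 L [47, 47, 44, 45, 46, 45, 45, 45, 46, 44, 43, 66, 81, 84, 104, 130, 154, 159, 159, 158, 160, 159, 160, 161, 159, 159, 161] R [166, 167, 168, 168, 169, 170, 159, 119, 94, 95, 94, 67, 54, 54, 50, 48, 47, 48, 48, 47, 48, 48, 46, 52, 89, 96, 94, 96]
180 L [48, 47, 48, 47, 46, 45, 47, 45, 46, 43, 77, 86, 86, 107, 117, 116, 123, 153, 162, 162, 161, 159, 160, 160, 159, 160, 160] R [166, 166, 165, 165, 167, 156, 117, 104, 108, 97, 93, 91, 62, 46, 47, 50, 47, 50, 50, 50, 47, 52, 87, 93, 124, 133, 132, 133]
157 [0.48313577 0.00486973 0.0183    ] [-19.5   2.2]
159 [0.48495734 0.00504734 0.0183    ] [-17.7   2.2]
161 [0.48680923 0.0052279  0.0183    ] [-15.9   2.2]
```

Run:
```python
from pose import *
c,S=pickle.load(open("p1.pkl","rb"));c3,_=pickle.load(open("j3.pkl","rb"));k1,_2=pickle.load(open("k1.pkl","rb"))
h=np.radians(-26.2);f=np.array([np.cos(h),np.sin(h),0]);l=np.array([-f[1],f[0],0]);J=np.array([.5105,-.3157,0])
print("j3 near rim edge pred",proj(c3,J-.03*f+[0,0,.098]),proj(c3,J-.03*f+[0,0,.093]),"far",proj(c3,J+.03*f+[0,0,.098]))
g3=cv2.cvtColor(c3["frame"],cv2.COLOR_RGB2GRAY);print("j3 col 300/330",g3[205:240,300].tolist(),g3[205:240,330].tolist())
print("pred p1 near bottom edge", proj(c,stand(-.026,0,.0183)),"near rim",proj(c,stand(-.03,0,.116)),proj(c,stand(-.03,.03,.116)),proj(c,stand(-.03,-.03,.116)),proj(c,stand(.03,0,.116)))
g=cv2.cvtColor(c["frame"],cv2.COLOR_RGB2GRAY);
for x in(270,316,360): print(x,"rows 293-322",g[293:322,x].tolist())
# side
gs=cv2.cvtColor(S["frame"],cv2.COLOR_RGB2GRAY)
for nm,p in(("pad nr",stand(-.037,-.037,.012)),("pad fr",stand(.037,-.037,.012)),("pad fl",stand(.037,.037,.012)),("pad nl",stand(-.037,.037,.012)),("jar nr",stand(-.026,-.026,.0183)),("jar fr",stand(.026,-.026,.0183)),("jar top nr",stand(-.03,-.03,.116)),("jar top fr",stand(.03,-.03,.116))):print(nm,proj(S,p).round(1))
for y in range(218,238): print(y,gs[y,290:325].tolist())
```

```text
j3 near rim edge pred [314.39668797 231.31315502] [314.40036142 225.1824145 ] far [314.44198521 264.05001876]
j3 col 300/330 [153, 155, 147, 144, 144, 149, 155, 153, 152, 147, 144, 174, 174, 154, 154, 154, 155, 154, 154, 155, 155, 155, 155, 154, 155, 156, 156, 154, 155, 154, 156, 161, 144, 101, 100] [151, 151, 150, 152, 153, 153, 154, 154, 150, 146, 157, 174, 163, 153, 150, 143, 143, 143, 144, 143, 143, 142, 157, 155, 154, 154, 154, 154, 154, 153, 166, 171, 169, 169, 169]
pred p1 near bottom edge [312.47569851 149.66148699] near rim [311.34029516 313.62543122] [384.07245285 313.72858065] [238.47144785 313.52208794] [311.86556849 339.33782989]
270 rows 293-322 [151, 180, 170, 157, 164, 141, 132, 133, 134, 134, 133, 131, 131, 131, 133, 131, 131, 130, 128, 138, 154, 128, 129, 129, 128, 125, 150, 76, 79]
316 rows 293-322 [139, 164, 161, 160, 159, 161, 160, 160, 160, 160, 160, 160, 160, 159, 160, 160, 160, 159, 159, 159, 159, 159, 158, 158, 158, 159, 182, 76, 81]
360 rows 293-322 [53, 51, 43, 161, 157, 132, 139, 140, 111, 112, 114, 113, 112, 112, 109, 110, 111, 118, 109, 121, 127, 107, 10
[... 2796 characters left out ...]
 26, 25, 25, 24, 25, 24, 24, 24, 23, 23, 24, 24, 23, 29, 29, 39, 66, 93, 91, 92, 91, 91, 91]
234 [89, 91, 93, 91, 92, 93, 88, 30, 22, 25, 24, 23, 24, 26, 30, 30, 35, 36, 34, 35, 40, 41, 49, 50, 52, 58, 59, 69, 72, 92, 91, 90, 90, 89, 89]
235 [98, 91, 91, 92, 91, 92, 89, 63, 32, 39, 42, 50, 50, 51, 58, 61, 70, 69, 67, 70, 79, 82, 96, 97, 96, 94, 93, 93, 92, 90, 90, 92, 104, 103, 101]
236 [118, 90, 91, 92, 91, 91, 92, 90, 69, 79, 84, 96, 95, 97, 95, 96, 96, 94, 94, 93, 92, 92, 91, 92, 91, 93, 104, 104, 102, 102, 103, 112, 141, 139, 139]
237 [124, 89, 90, 90, 90, 91, 90, 90, 91, 92, 91, 91, 91, 92, 92, 92, 91, 91, 90, 90, 92, 103, 103, 102, 103, 111, 142, 140, 140, 140, 140, 140, 138, 138, 138]
```

The side view shows the jar centred on the pad to within about 1 mm fore and aft. The wrist view suggests the jar sits slightly forward and about 0.8 mm left. I'll shift it back 1.5 mm and right 0.7 mm, and lower until it touches.

arm_command(
  targets=[
    {"rot":[0,0,0],"offset":[-0.07,-0.31,0.14],"gripper":1},
    {"rot":[0,0,0],"offset":[-0.07,-0.4,0.25],"gripper":1},
    {"rot":[0,0,0],"offset":[-0.07,-0.44,0.3],"gripper":1},
    {"rot":[0,0,0],"offset":[-0.07,-0.44,0.3],"gripper":1},
  ],
)

```text
time_s: 17.65
position: [0.4642, -0.0007, 0.1168]
tcp_rot: [[-0.09, 0.765, 0.637], [0.996, 0.069, 0.058], [0.0, 0.64, -0.768]]
force: [0.5, -0.9, -1.4]
opening: 0.602
```

Run:
```python
from plan import *
s=log();print(s["force"],s["position"],"jar",jarpose(s))
```

```text
[ 0.51377761 -0.93274982 -1.38598863] [ 0.46424202 -0.00070423  0.11684121] jar [0.50122772 0.00265568 0.01272197]
```

arm_command(
  targets=[
    {"rot":[0,0,0],"offset":[0,-0.045,0.055],"gripper":1},
    {"rot":[0,0,0],"offset":[0,-0.045,0.055],"gripper":1},
  ],
)

```text
time_s: 17.85
position: [0.4642, -0.0003, 0.1163]
tcp_rot: [[-0.091, 0.765, 0.637], [0.996, 0.07, 0.058], [0.0, 0.64, -0.768]]
force: [-0.2, 0.5, -2.1]
opening: 0.599
```

arm_command(
  targets=[
    {"rot":[0,0,0],"offset":[0,-0.045,0.055],"gripper":1},
    {"rot":[0,0,0],"offset":[0,-0.045,0.055],"gripper":1},
  ],
)

```text
time_s: 18.05
position: [0.4642, -0.0002, 0.1161]
tcp_rot: [[-0.091, 0.764, 0.638], [0.996, 0.07, 0.058], [-0.0, 0.641, -0.768]]
force: [-2.1, -1.3, 3.8]
opening: 0.597
```

Contact came at the expected height, so the jar is standing on the pad. Releasing, while I plan the retreat.

arm_command(
  targets=[
    {"rot":[0,0,0],"offset":[0,0,0],"gripper":0},
    {"rot":[0,0,0],"offset":[0,0,0],"gripper":0},
    {"rot":[0,0,0],"offset":[0,0,0],"gripper":0},
    {"rot":[0,0,0],"offset":[0,0,0],"gripper":0},
    {"rot":[0,0,0],"offset":[0,0,0],"gripper":0},
    {"rot":[0,0,0],"offset":[0,0,0],"gripper":0},
  ],
)

```text
time_s: 18.65
position: [0.4642, -0.0002, 0.1156]
tcp_rot: [[-0.091, 0.765, 0.637], [0.996, 0.07, 0.058], [-0.0, 0.64, -0.768]]
force: [0.3, 0.9, 0.2]
opening: 0.98
```

```bash
sed -i "s/\[.5028,.0044,0\]/[.5015,.004,0]/" plan.py
python3 - <<'E'
from plan import *
s=log();J0=np.array(s["joint_positions"]);print(J0.round(1),s["opening"],s["force"])
Js=[];x=J0
for gx,gz,l in((-.016,.085,38),(-.033,.084,35),(-.053,.1,30),(-.07,.13,30),(-.083,.158,30)):
    R=tr(5.1,l);x,er=ik(stand(gx,0,gz)-.051*R[:,2],R,x);print(x.round(1),er<1e-3);Js.append(x)
rows(Js,s)
Rl=tool(5.1,0)
q=stand(.10,.1,0)+[0,0,.48];T,er=ik(stand(-.02,.10,.47),Rl,[0,10,90,0,80,-5]);print("high",T.round(1),er)
T2,er=ik(stand(.133,.102,.245),Rl,[0,30,80,0,70,-5]);print("lever above",T2.round(1),er)
E
```

```text
[-23.2  45.8 136.2 152.6  41.5  88.6] 0.9800007475423435 [0.31762531 0.87620358 0.17466491]
[-23.4  43.2 136.6 151.4  37.8  90.1] True
[-23.9  41.8 137.3 150.4  34.2  90.8] True
[-23.8  35.6 136.2 142.   23.1 100.2] True
[-25.5  29.6 137.4 131.3  19.8 109.8] True
[-27.   23.4 137.6 114.   16.9 126.6] True
0 rot [1.8, -0.1, 0.1] off [0.1, -0.2, -1.4] | step deg 1.8 mm 14 tipz 0.070 tip [0.5 0. ]
1 rot [4.8, -0.1, 0.1] off [0.1, -1.3, -2.4] | step deg 3.0 mm 15 tipz 0.068 tip [0.48 0.  ]
2 rot [9.8, -0.1, 0.1] off [0.1, -1.3, -4.8] | step deg 5.0 mm 25 tipz 0.084 tip [0.46 0.  ]
3 rot [9.8, -0.1, 0.1] off [0.1, -0.7, -8.2] | step deg 0.0 mm 34 tipz 0.114 tip [ 0.44 -0.  ]
4 rot [9.8, -0.1, 0.1] off [0.1, 0.1, -11.2] | step deg 0.0 mm 31 tipz 0.142 tip [ 0.43 -0.  ]
high [-1.1  8.9 86.3  0.  84.8 -6.2] 1.6986412276764895e-13
lever above [ 0.6 34.1 83.  -0.  62.9 -4.5] 3.1695399306866343e-11
```

arm_command(
  targets=[
    {"rot":[1.8,0,0],"offset":[0,-0.2,-1.4],"gripper":0},
    {"rot":[4.8,0,0],"offset":[0,-1.3,-2.4],"gripper":0},
    {"rot":[9.8,0,0],"offset":[0,-1.3,-4.8],"gripper":0},
    {"rot":[9.8,0,0],"offset":[0,-1.3,-4.8],"gripper":0},
    {"rot":[9.8,0,0],"offset":[0,-0.7,-8.2],"gripper":0},
    {"rot":[9.8,0,0],"offset":[0,0.1,-11.2],"gripper":0},
    {"rot":[9.8,0,0],"offset":[0,0.1,-11.2],"gripper":0},
  ],
)

```text
time_s: 19.35
position: [0.3932, -0.0059, 0.2033]
tcp_rot: [[-0.093, 0.861, 0.5], [0.996, 0.079, 0.048], [0.001, 0.502, -0.865]]
force: [-0.4, 1.0, 0.1]
opening: 1.001
```

Run:
```python
from pose import *
s=log();J0=np.array(s["joint_positions"]);print(J0.round(1),s["force"])
S=cap("side");c=cap("wrist");pickle.dump((c,S),open("r1.pkl","wb"))
H=np.array([-1.1,8.9,86.3,0,84.8,-6.2])
M=np.array([-16,14,118,60,40,75.])
rows([J0+(M-J0)*k/5 for k in range(1,6)],s)
print(PF.round(4))
```

```text
[-27.3  23.2 137.6 113.   17.2 127.1] [-0.41171699  1.03506531  0.10606357]
0 rot [-6.5, 3.2, -24.1] off [1.7, 4.7, -0.1] | step deg 25.2 mm 50 tipz 0.171 tip [0.47 0.02]
1 rot [-12.5, 5.4, -48.3] off [4.0, 8.7, -0.7] | step deg 25.0 mm 46 tipz 0.200 tip [0.5  0.06]
2 rot [-18.1, 6.8, -72.4] off [6.5, 11.7, -1.8] | step deg 24.8 mm 41 tipz 0.226 tip [0.52 0.09]
3 rot [-23.1, 7.7, -96.4] off [8.9, 13.8, -3.2] | step deg 24.5 mm 35 tipz 0.249 tip [0.53 0.12]
4 rot [-27.2, 8.3, -120.2] off [10.8, 15.2, -4.7] | step deg 24.1 mm 28 tipz 0.268 tip [0.52 0.14]
[ 2.744e-01 -2.000e-04  5.882e-01  1.143e-01  3.916e-01  2.362e-01
  1.109e-01  0.000e+00 -1.000e-04]
```

Run:
```python
from pose import *
s=bot.read_state();J0=np.array(s["joint_positions"])
M1=np.array([-20,4,134,100,18,122.]);M2=np.array([5,-2,118,55,45,75.]);M3=np.array([8,4,92,0,84,0.])
W=[J0+(M1-J0)*k/2 for k in(1,2)]+[M1+(M2-M1)*k/4 for k in(1,2,3,4)]+[M2+(M3-M2)*k/5 for k in(1,2,3,4,5)]
rows(W,s);print(fk(PF,M3))
```

```text
0 rot [-8.6, -2.2, -15.0] off [2.0, 5.0, -4.5] | step deg 17.4 mm 70 tipz 0.213 tip [0.46 0.02]
1 rot [-17.0, -5.4, -29.6] off [4.6, 9.1, -10.0] | step deg 17.2 mm 73 tipz 0.288 tip [0.47 0.05]
2 rot [-24.1, -1.2, -59.1] off [11.2, 12.5, -11.7] | step deg 30.5 mm 76 tipz 0.323 tip [0.48 0.13]
3 rot [-31.5, 2.3, -88.1] off [18.0, 13.8, -13.9] | step deg 30.1 mm 72 tipz 0.351 tip [0.47 0.21]
4 rot [-39.2, 5.1, -116.7] off [24.1, 13.2, -16.6] | step deg 29.6 mm 67 tipz 0.370 tip [0.44 0.27]
5 rot [-47.1, 7.3, -144.5] off [28.8, 11.3, -19.5] | step deg 29.0 mm 59 tipz 0.381 tip [0.39 0.32]
6 rot [-51.6, 8.7, -170.5] off [28.6, 11.5, -19.6] | step deg 26.3 mm 4 tipz 0.378 tip [0.39 0.32]
7 rot [42.7, -9.8, 150.1] off [27.2, 11.8, -19.7] | step deg 25.3 mm 15 tipz 0.374 tip [0.38 0.3 ]
8 rot [34.7, -12.5, 127.3] off [24.6, 12.4, -19.9] | step deg 24.1 mm 26 tipz 0.373 tip [0.39 0.27]
9 rot [28.4, -17.0, 105.5] off [21.2, 13.6, -20.6] | step deg 22.8 mm 37 tipz 0.381 tip [0.39 0.22]
10 rot [24.0, -23.0, 85.1] off [17.3, 15.3, -22.0] | step deg 21.2 mm 45 tipz 0.400 tip [0.4  0.17]
(array([0.39899502, 0.16814279, 0.47036751]), array([[ 9.90268069e-01,  1.39173101e-01,  1.02930266e-16],
       [ 1.39173101e-01, -9.90268069e-01,  1.38778181e-17],
       [ 1.06938725e-16,  0.00000000e+00, -1.00000000e+00]]))
```

Run:
```python
from pose import *
s=bot.read_state();J0=np.array(s["joint_positions"])
M0=J0+[-25,-3,0,-3,1,0];M2=np.array([-50,14,112,55,45,60.]);M3=np.array([-42,10,88,0,82,-40.])
W=[J0+(M0-J0)*k/2 for k in(1,2)]+[M0+(M2-M0)*k/6 for k in range(1,7)]+[M2+(M3-M2)*k/4 for k in(1,2,3,4)]
rows(W,s);print(fk(PF,M3)[0])
T,er=ik(stand(.133,.102,.49),tool(5.1,0),[0,10,70,0,80,-5]);print(T.round(1),er)
```

```text
0 rot [-1.3, -6.5, 8.9] off [-8.2, -0.9, -1.6] | step deg 11.1 mm 85 tipz 0.153 tip [ 0.42 -0.09]
1 rot [-2.3, -13.2, 17.6] off [-16.0, -3.4, -4.2] | step deg 11.1 mm 85 tipz 0.163 tip [ 0.39 -0.18]
2 rot [-5.8, -12.3, -4.9] off [-17.6, 1.0, -4.2] | step deg 22.7 mm 46 tipz 0.189 tip [ 0.44 -0.19]
3 rot [-8.6, -12.0, -27.4] off [-18.6, 4.9, -4.6] | step deg 22.6 mm 41 tipz 0.215 tip [ 0.48 -0.2 ]
4 rot [-10.4, -11.9, -49.9] off [-19.2, 8.2, -5.2] | step deg 22.5 mm 34 tipz 0.240 tip [ 0.5 -0.2]
5 rot [-11.4, -11.8, -72.2] off [-19.5, 10.8, -6.1] | step deg 22.3 mm 28 tipz 0.261 tip [ 0.52 -0.19]
6 rot [-11.4, -11.2, -94.2] off [-19.9, 12.8, -7.2] | step deg 22.0 mm 23 tipz 0.279 tip [ 0.54 -0.19]
7 rot [-10.6, -9.8, -115.9] off [-20.3, 14.2, -8.4] | step deg 21.6 mm 19 tipz 0.295 tip [ 0.54 -0.19]
8 rot [-12.7, -3.2, -156.1] off [-19.3, 15.0, -10.0] | step deg 40.5 mm 21 tipz 0.308 tip [ 0.53 -0.18]
9 rot [15.1, -7.6, 164.6] off [-19.4, 14.7, -12.3] | step deg 38.7 mm 24 tipz 0.321 tip [ 0.5  -0.18]
10 rot [17.1, -17.3, 128.3] off [-20.8, 14.0, -15.9] | step deg 36.4 mm 39 tipz 0.342 tip [ 0.47 -0.2 ]
11 rot [22.5, -25.6, 94.8] off [-23.0, 13.4, -20.8] | step deg 33.6 mm 54 tipz 0.380 tip [ 0.43 -0.23]
[ 0.42649745 -0.23468566  0.44978578]
[ 0.6 22.8 63.7  0.  93.5 -4.5] 9.670042544485113e-12
```

arm_command(
  targets=[
    {"rot":[-1.3,-6.5,8.9],"offset":[-8.2,-0.9,-1.6],"gripper":0.5},
    {"rot":[-1.3,-6.5,8.9],"offset":[-8.2,-0.9,-1.6],"gripper":0.5},
    {"rot":[-2.3,-13.2,17.6],"offset":[-16.0,-3.4,-4.2],"gripper":1},
    {"rot":[-2.3,-13.2,17.6],"offset":[-16.0,-3.4,-4.2],"gripper":1},
    {"rot":[-5.8,-12.3,-4.9],"offset":[-17.6,1.0,-4.2],"gripper":1},
    {"rot":[-5.8,-12.3,-4.9],"offset":[-17.6,1.0,-4.2],"gripper":1},
    {"rot":[-5.8,-12.3,-4.9],"offset":[-17.6,1.0,-4.2],"gripper":1},
  ],
)

```text
time_s: 20.15
position: [0.3997, -0.185, 0.2444]
tcp_rot: [[-0.042, 0.799, 0.6], [0.974, 0.168, -0.155], [-0.225, 0.578, -0.784]]
force: [-0.6, 1.2, -0.2]
opening: 0.444
```

Run:
```python
from pose import *
s=log();J0=np.array(s["joint_positions"]);print(J0.round(1),s["force"])
M2=np.array([-50,14,112,55,45,60.]);M3=np.array([-42,10,88,0,82,-40.])
W=[J0+(M2-J0)*k/4 for k in range(1,5)];rows(W,s)
```

```text
[-51.8  19.3 132.9 100.7  22.5 116.4] [-0.58620527  1.15229185 -0.20939685]
0 rot [-6.4, 1.3, -27.5] off [-1.6, 4.6, 0.2] | step deg 28.3 mm 49 tipz 0.222 tip [ 0.49 -0.2 ]
1 rot [-11.6, 1.9, -55.1] off [-2.6, 8.4, -0.2] | step deg 28.0 mm 39 tipz 0.251 tip [ 0.52 -0.2 ]
2 rot [-15.7, 2.4, -82.4] off [-3.3, 11.2, -1.0] | step deg 27.6 mm 30 tipz 0.275 tip [ 0.53 -0.19]
3 rot [-18.6, 3.4, -109.3] off [-4.3, 13.0, -2.2] | step deg 27.1 mm 23 tipz 0.295 tip [ 0.54 -0.19]
```

arm_command(
  targets=[
    {"rot":[-6.4,1.3,-27.5],"offset":[-1.6,4.6,0.2],"gripper":1},
    {"rot":[-6.4,1.3,-27.5],"offset":[-1.6,4.6,0.2],"gripper":1},
    {"rot":[-6.4,1.3,-27.5],"offset":[-1.6,4.6,0.2],"gripper":1},
    {"rot":[-11.6,1.9,-55.1],"offset":[-2.6,8.4,-0.2],"gripper":1},
    {"rot":[-11.6,1.9,-55.1],"offset":[-2.6,8.4,-0.2],"gripper":1},
    {"rot":[-11.6,1.9,-55.1],"offset":[-2.6,8.4,-0.2],"gripper":1},
    {"rot":[-15.7,2.4,-82.4],"offset":[-3.3,11.2,-1.0],"gripper":1},
    {"rot":[-15.7,2.4,-82.4],"offset":[-3.3,11.2,-1.0],"gripper":1},
  ],
)

```text
time_s: 20.95
position: [0.485, -0.1964, 0.3246]
tcp_rot: [[-0.688, 0.159, 0.708], [0.242, 0.97, 0.018], [-0.684, 0.184, -0.706]]
force: [0.0, -0.3, 0.5]
opening: 0.006
```

Run:
```python
from pose import *
s=log();J0=np.array(s["joint_positions"]);print(J0.round(1),s["force"])
M3=np.array([-38,12,85,0,83,0.])
W=[J0+(M3-J0)*k/4 for k in range(1,5)];rows(W,s);print(fk(PF,M3)[0])
```

```text
[-49.4  15.  118.2  69.3  36.   89.2] [ 0.02313083 -0.31767853  0.46387488]
0 rot [-10.3, 4.1, -42.5] off [-2.9, 3.0, -0.3] | step deg 43.9 mm 42 tipz 0.299 tip [ 0.55 -0.16]
1 rot [-21.5, 9.6, -82.3] off [-4.0, 3.9, -2.1] | step deg 41.7 mm 23 tipz 0.314 tip [ 0.54 -0.15]
2 rot [-35.5, 17.5, -117.4] off [-5.2, 2.5, -5.5] | step deg 38.6 mm 39 tipz 0.337 tip [ 0.5  -0.17]
3 rot [-54.8, 28.2, -144.9] off [-7.6, -0.2, -10.8] | step deg 34.6 mm 64 tipz 0.382 tip [ 0.46 -0.22]
[ 0.4599673  -0.21853375  0.45238639]
```

arm_command(
  targets=[
    {"rot":[-10.3,4.1,-42.5],"offset":[-2.9,3.0,-0.3],"gripper":1},
    {"rot":[-10.3,4.1,-42.5],"offset":[-2.9,3.0,-0.3],"gripper":1},
    {"rot":[-10.3,4.1,-42.5],"offset":[-2.9,3.0,-0.3],"gripper":1},
    {"rot":[-10.3,4.1,-42.5],"offset":[-2.9,3.0,-0.3],"gripper":1},
    {"rot":[-21.5,9.6,-82.3],"offset":[-4.0,3.9,-2.1],"gripper":1},
    {"rot":[-21.5,9.6,-82.3],"offset":[-4.0,3.9,-2.1],"gripper":1},
    {"rot":[-21.5,9.6,-82.3],"offset":[-4.0,3.9,-2.1],"gripper":1},
    {"rot":[-21.5,9.6,-82.3],"offset":[-4.0,3.9,-2.1],"gripper":1},
  ],
)

```text
time_s: 21.75
position: [0.5021, -0.1674, 0.3713]
tcp_rot: [[-0.387, -0.76, 0.522], [-0.786, 0.568, 0.244], [-0.482, -0.316, -0.817]]
force: [0.2, -0.8, -0.3]
opening: 0.005
```

Run:
```python
from pose import *
s=log();J0=np.array(s["joint_positions"]);print(J0.round(1),s["force"])
M3=np.array([-38,12,80,0,88,0.])
W=[J0+(M3-J0)*k/3 for k in range(1,4)];rows(W,s);print(fk(PF,M3)[0])
```

```text
[-45.3  13.  104.6  40.6  56.5  55.1] [ 0.22403879 -0.7871693  -0.32985488]
0 rot [-10.0, 3.8, -31.0] off [-0.5, -1.1, -2.6] | step deg 32.8 mm 29 tipz 0.336 tip [ 0.52 -0.16]
1 rot [-22.3, 7.3, -58.3] off [-0.1, -2.6, -6.8] | step deg 30.2 mm 44 tipz 0.367 tip [ 0.5  -0.19]
2 rot [-37.1, 9.9, -80.9] off [0.4, -4.5, -12.5] | step deg 27.0 mm 60 tipz 0.416 tip [ 0.47 -0.23]
[ 0.46990977 -0.22629889  0.48565691]
```

arm_command(
  targets=[
    {"rot":[-10.0,3.8,-31.0],"offset":[-0.5,-1.1,-2.6],"gripper":1},
    {"rot":[-10.0,3.8,-31.0],"offset":[-0.5,-1.1,-2.6],"gripper":1},
    {"rot":[-10.0,3.8,-31.0],"offset":[-0.5,-1.1,-2.6],"gripper":1},
    {"rot":[-22.3,7.3,-58.3],"offset":[-0.1,-2.6,-6.8],"gripper":1},
    {"rot":[-22.3,7.3,-58.3],"offset":[-0.1,-2.6,-6.8],"gripper":1},
    {"rot":[-22.3,7.3,-58.3],"offset":[-0.1,-2.6,-6.8],"gripper":1},
    {"rot":[-22.3,7.3,-58.3],"offset":[-0.1,-2.6,-6.8],"gripper":1},
    {"rot":[-37.1,9.9,-80.9],"offset":[0.4,-4.5,-12.5],"gripper":1},
  ],
)

```text
time_s: 22.55
position: [0.4699, -0.2177, 0.4714]
tcp_rot: [[0.557, -0.823, 0.115], [-0.829, -0.542, 0.139], [-0.052, -0.172, -0.984]]
force: [0.0, -0.8, -0.3]
opening: 0.006
```

Run:
```python
from pose import *
s=log();J0=np.array(s["joint_positions"]);print(J0.round(1),s["force"])
R=tool(5.1,0);rel(np.array([.48,-.15,.49]),R);rel(stand(.133,.102,.49),R)
```

```text
[-42.1  11.4  83.5  10.4  85.6  13.4] [ 0.01571601 -0.79932546 -0.27803102]
rot [-10.55  -2.63 -61.28] off_cm [-5.15 -4.82 -0.78] dist_mm 71
rot [-10.55  -2.63 -61.28] off_cm [-19.24 -31.23   4.59] dist_mm 370
```

arm_command(
  targets=[
    {"rot":[-10.5,-2.6,-61.3],"offset":[-5.1,-4.8,-0.8],"gripper":1},
    {"rot":[-10.5,-2.6,-61.3],"offset":[-19.2,-31.2,4.6],"gripper":1},
    {"rot":[-10.5,-2.6,-61.3],"offset":[-19.2,-31.2,4.6],"gripper":1},
    {"rot":[-10.5,-2.6,-61.3],"offset":[-19.2,-31.2,4.6],"gripper":1},
    {"rot":[-10.5,-2.6,-61.3],"offset":[-19.2,-31.2,4.6],"gripper":1},
    {"rot":[-10.5,-2.6,-61.3],"offset":[-19.2,-31.2,4.6],"gripper":1},
    {"rot":[-10.5,-2.6,-61.3],"offset":[-19.2,-31.2,4.6],"gripper":1},
    {"rot":[-10.5,-2.6,-61.3],"offset":[-19.2,-31.2,4.6],"gripper":1},
  ],
)

```text
time_s: 23.35
position: [0.6315, 0.1164, 0.4906]
tcp_rot: [[0.996, 0.089, 0.008], [0.089, -0.996, -0.011], [0.007, 0.011, -1.0]]
force: [0.9, -0.4, 0.7]
opening: 0.007
```

Run:
```python
from pose import *
s=log();J0=np.array(s["joint_positions"]);print(J0.round(1),s["force"])
R=tool(5.1,0);rel(stand(.132,.102,.49),R);rel(stand(.132,.102,.245),R)
c=cap("wrist");S=cap("side");pickle.dump((c,S),open("v1.pkl","wb"))
g=cv2.cvtColor(c["frame"],cv2.COLOR_RGB2GRAY)
L=stand(.13,.097,.161);u=proj(c,L);print("lever px pred",u)
m=((g<70)*255).astype(np.uint8);n,l,st,ce=cv2.connectedComponentsWithStats(m)
for i in range(1,n):
    if 300<st[i,4]<6000: print(st[i],ce[i].round(1),onz(c,*ce[i],.161).round(4))
g0=S["frame"]
```

```text
[ 0.7 23.3 62.9 -0.6 93.3 -4.4] [ 0.93154543 -0.38476488  0.706734  ]
rot [ 0.66 -0.42 -0.02] off_cm [-0.75 -0.16  0.06] dist_mm 8
rot [ 0.66 -0.42 -0.02] off_cm [-0.93 -0.44 24.56] dist_mm 246
lever px pred [306.84724814 173.86199523]
[ 161    0  147   24 2176] [245.6   8. ] [0.5279 0.3169 0.161 ]
[382   0  50  29 899] [404.3  10. ] [0.7282 0.333  0.161 ]
[ 157    9  146   44 3653] [227.7  29.8] [0.5055 0.2903 0.161 ]
[ 157   39  146   42 3231] [231.1  59.2] [0.5101 0.2562 0.161 ]
[ 159   68  142   41 2792] [231.3  89.2] [0.5106 0.2191 0.161 ]
[298 163  21  22 417] [307.9 174.2] [0.6239 0.1118 0.161 ]
[ 87 189  46  31 606] [100.1 204.6] [0.3142 0.0374 0.161 ]
[228 190  37  34 403] [251.  200.2] [0.5415 0.0644 0.161 ]
[  0 195  35  35 831] [ 15.1 214.2] [0.1835 0.0104 0.161 ]
```

Run:
```python
from pose import *
c,S=pickle.load(open("v1.pkl","rb"));c1,S1=pickle.load(open("r1.pkl","rb"))
m=np.hstack([cv2.resize(S["frame"][150:250,270:370],(400,400),interpolation=cv2.INTER_CUBIC),c1["frame"][:,120:520]])
cv2.imwrite("pics/v1.png",m[:,:,::-1])
```

```text
(no output)
```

View pics/v1.png

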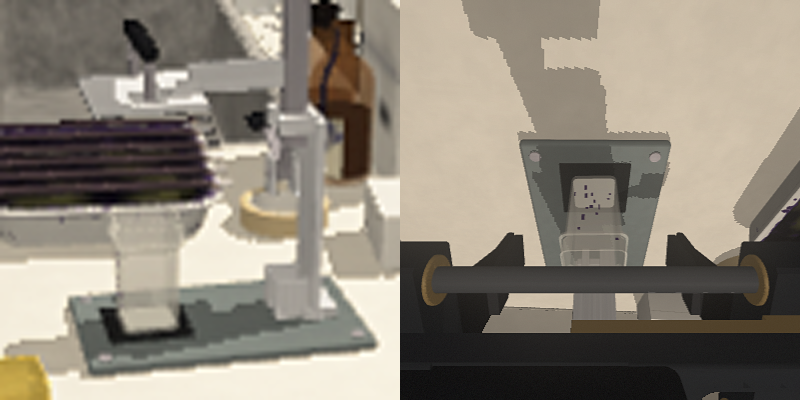

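arm_command(
  targets=[
    {"rot":[0.6,-0.4,0],"offset":[-0.8,-0.2,5],"gripper":1},
    {"rot":[0.6,-0.4,0],"offset":[-0.85,-0.3,10],"gripper":1},
    {"rot":[0.6,-0.4,0],"offset":[-0.9,-0.4,15],"gripper":1},
    {"rot":[0.6,-0.4,0],"offset":[-0.9,-0.4,20],"gripper":1},
    {"rot":[0.6,-0.4,0],"offset":[-0.9,-0.4,24.5],"gripper":1},
    {"rot":[0.6,-0.4,0],"offset":[-0.9,-0.4,24.5],"gripper":1},
  ],
)

```text
time_s: 24.05
position: [0.6199, 0.1093, 0.2405]
tcp_rot: [[0.997, 0.076, -0.012], [0.076, -0.997, -0.004], [-0.013, 0.003, -1.0]]
force: [0.1, 0.2, -0.7]
opening: 0.007
```

The views show the jar upright, square and centred on the pad, with the cover held high above it. The arm is now above the lever.

Run:
```python
from pose import *
s=log();print(s["position"],s["force"],s["joint_positions"].round(1))
R=tool(5.1,0)
for z in(.237,.227,.217,.207,.204):rel(np.array([.6239,.1165,z]),R)
```

```text
[0.61992432 0.10927569 0.2405446 ] [ 0.06045208  0.17956208 -0.73286739] [-0.1 34.2 83.8 -0.3 62.8 -4.3]
rot [ 0.19  0.73 -0.77] off_cm [ 0.46 -0.69  0.35] dist_mm 9
rot [ 0.19  0.73 -0.77] off_cm [ 0.47 -0.69  1.35] dist_mm 16
rot [ 0.19  0.73 -0.77] off_cm [ 0.48 -0.7   2.35] dist_mm 25
rot [ 0.19  0.73 -0.77] off_cm [ 0.49 -0.7   3.35] dist_mm 35
rot [ 0.19  0.73 -0.77] off_cm [ 0.5  -0.7   3.65] dist_mm 37
```

arm_command(
  targets=[
    {"rot":[0,0,0],"offset":[0,0,0],"gripper":1},
    {"rot":[0,0,0],"offset":[0,0,0],"gripper":1},
  ],
)

```text
time_s: 24.25
position: [0.6268, 0.11, 0.2515]
tcp_rot: [[0.997, 0.076, 0.012], [0.076, -0.997, -0.005], [0.012, 0.006, -1.0]]
force: [0.0, -0.2, -0.2]
opening: 0.004
```

Run:
```python
from pose import *
R=tool(5.1,0)
for z in(.227,.204):rel(np.array([.6239,.1165,z]),R)
```

```text
rot [ 0.35 -0.68 -0.75] off_cm [-0.27 -0.69  2.44] dist_mm 25
rot [ 0.35 -0.68 -0.75] off_cm [-0.3  -0.7   4.74] dist_mm 48
```

arm_command(
  targets=[
    {"rot":[0,0,-0.7],"offset":[0,-0.6,0],"gripper":1},
    {"rot":[0,0,-0.7],"offset":[0,-0.6,0],"gripper":1},
    {"rot":[0,0,-0.7],"offset":[0,-0.6,0],"gripper":1},
    {"rot":[0,0,-0.7],"offset":[0,-0.6,0],"gripper":1},
  ],
)

```text
time_s: 24.65
position: [0.6249, 0.1165, 0.2497]
tcp_rot: [[0.996, 0.089, 0.01], [0.089, -0.996, -0.006], [0.009, 0.007, -1.0]]
force: [-0.3, -0.0, -0.1]
opening: 0.007
```

Run:
```python
from pose import *
R=tool(5.1,0);print(bot.read_state()["force"])
for z in(.227,.204):rel(np.array([.6239,.1165,z]),R)
```

```text
[-0.3441172  -0.03691924 -0.1363269 ]
rot [ 0.38 -0.52 -0.01] off_cm [-0.12 -0.03  2.27] dist_mm 23
rot [ 0.38 -0.52 -0.01] off_cm [-0.14 -0.04  4.57] dist_mm 46
```

arm_command(
  targets=[
    {"rot":[0.4,-0.5,0],"offset":[0,0,0.8],"gripper":1},
    {"rot":[0.4,-0.5,0],"offset":[-0.1,0,1.6],"gripper":1},
    {"rot":[0.4,-0.5,0],"offset":[-0.1,0,2.3],"gripper":1},
    {"rot":[0.4,-0.5,0],"offset":[-0.1,0,2.9],"gripper":1},
    {"rot":[0.4,-0.5,0],"offset":[-0.1,0,3.4],"gripper":1},
    {"rot":[0.4,-0.5,0],"offset":[-0.1,0,3.9],"gripper":1},
    {"rot":[0.4,-0.5,0],"offset":[-0.1,0,4.4],"gripper":1},
    {"rot":[0.4,-0.5,0],"offset":[-0.1,0,4.5],"gripper":1},
  ],
)

```text
time_s: 25.45
position: [0.6241, 0.1171, 0.205]
tcp_rot: [[0.996, 0.088, -0.001], [0.088, -0.996, 0.002], [-0.001, -0.003, -1.0]]
force: [-4.0, 5.7, 13.5]
opening: 0.003
```

arm_command(
  targets=[
    {"rot":[0,0,0],"offset":[0,0,0],"gripper":1},
    {"rot":[0,0,0],"offset":[0,0,0],"gripper":1},
    {"rot":[0,0,0],"offset":[0,0,0],"gripper":1},
    {"rot":[0,0,0],"offset":[0,0,0],"gripper":1},
  ],
)

```text
time_s: 25.85
position: [0.624, 0.1171, 0.2052]
tcp_rot: [[0.996, 0.088, -0.001], [0.088, -0.996, 0.002], [-0.0, -0.002, -1.0]]
force: [-2.1, 5.4, 10.3]
opening: 0.011
```

Run:
```python
from pose import *
s=bot.read_state();print(s["force"],s["position"])
S=cap("side");pickle.dump(S,open("s1.pkl","wb"))
print([(z,proj(S,stand(0,0,.114+z)).round(1)) for z in(.046,.1,.15)])
g=cv2.cvtColor(S["frame"],cv2.COLOR_RGB2GRAY);x=int(proj(S,stand(0,-.01,.2))[0]);print(x,[(y,int(g[y,x])) for y in range(150,205,1) if g[y,x]<60])
```

```text
[-2.12655659  5.43527789 10.30636534] [0.62401539 0.11707088 0.20519877]
[(0.046, array([305.4, 189.8])), (0.1, array([305.1, 174.3])), (0.15, array([304.9, 159.5]))]
305 [(179, 22), (180, 27), (181, 27), (182, 23), (183, 20), (184, 15), (185, 21), (186, 42), (187, 45)]
```

The cover is sinking. Holding the lever down.

arm_command(
  targets=[
    {"rot":[0,0,0],"offset":[0,0,0],"gripper":1},
    {"rot":[0,0,0],"offset":[0,0,0],"gripper":1},
    {"rot":[0,0,0],"offset":[0,0,0],"gripper":1},
    {"rot":[0,0,0],"offset":[0,0,0],"gripper":1},
    {"rot":[0,0,0],"offset":[0,0,0],"gripper":1},
    {"rot":[0,0,0],"offset":[0,0,0],"gripper":1},
    {"rot":[0,0,0],"offset":[0,0,0],"gripper":1},
    {"rot":[0,0,0],"offset":[0,0,0],"gripper":1},
  ],
)

```text
time_s: 26.7
position: [0.624, 0.1171, 0.2052]
tcp_rot: [[0.996, 0.088, -0.001], [0.088, -0.996, 0.002], [-0.0, -0.002, -1.0]]
force: [-2.1, 5.3, 9.4]
opening: 0.005
```

arm_command(
  targets=[
    {"rot":[0,0,0],"offset":[0,0,0],"gripper":1},
    {"rot":[0,0,0],"offset":[0,0,0],"gripper":1},
    {"rot":[0,0,0],"offset":[0,0,0],"gripper":1},
    {"rot":[0,0,0],"offset":[0,0,0],"gripper":1},
    {"rot":[0,0,0],"offset":[0,0,0],"gripper":1},
    {"rot":[0,0,0],"offset":[0,0,0],"gripper":1},
  ],
)

```text
time_s: 27.3
position: [0.624, 0.1171, 0.2052]
tcp_rot: [[0.996, 0.088, -0.001], [0.088, -0.996, 0.002], [-0.0, -0.002, -1.0]]
force: [-2.5, 5.7, 9.9]
opening: 0.005
```

Run:
```python
from pose import *
s=bot.read_state();print(s["force"],s["position"])
S=cap("side")
g=cv2.cvtColor(S["frame"],cv2.COLOR_RGB2GRAY);x=305;print([(y,int(g[y,x])) for y in range(150,215,1) if g[y,x]<60])
```

```text
[-2.46473117  5.70391885  9.87661398] [0.62399962 0.11708473 0.20520165]
[(180, 55), (182, 56), (183, 48), (184, 19), (185, 27), (186, 30), (187, 29), (188, 28), (189, 27), (190, 23), (191, 18), (192, 16), (193, 33)]
```

The cover has settled at about 0.047, on the jar. Letting go of the lever and clearing off.

arm_command(
  targets=[
    {"rot":[0,0,0],"offset":[0,0,-0.8],"gripper":1},
    {"rot":[0,0,0],"offset":[0,0,-1.6],"gripper":1},
    {"rot":[0,0,0],"offset":[0,0,-2.6],"gripper":1},
    {"rot":[0,0,0],"offset":[0,-1,-4.5],"gripper":1},
    {"rot":[0,0,0],"offset":[0,-2,-8],"gripper":1},
    {"rot":[0,0,0],"offset":[0,-2,-12],"gripper":1},
    {"rot":[0,0,0],"offset":[0,-2,-16],"gripper":1},
    {"rot":[0,0,0],"offset":[0,-2,-18],"gripper":1},
  ],
)

```text
time_s: 28.15
position: [0.6237, 0.1351, 0.3881]
tcp_rot: [[0.996, 0.088, 0.005], [0.088, -0.996, -0.001], [0.005, 0.001, -1.0]]
force: [0.7, 0.4, -0.4]
opening: 0.004
```

arm_command(
  targets=[
    {"rot":[0,0,0],"offset":[-4,-4,-2],"gripper":1},
    {"rot":[0,0,0],"offset":[-8,-8,-2],"gripper":1},
    {"rot":[0,0,0],"offset":[-12,-12,-2],"gripper":1},
    {"rot":[0,0,0],"offset":[-15,-15,-2],"gripper":1},
    {"rot":[0,0,0],"offset":[-17,-17,-2],"gripper":1},
    {"rot":[0,0,0],"offset":[-17,-17,-2],"gripper":1},
    {"rot":[0,0,0],"offset":[-17,-17,-2],"gripper":1},
  ],
)

```text
time_s: 28.85
position: [0.4378, 0.2901, 0.4043]
tcp_rot: [[0.996, 0.09, -0.0], [0.09, -0.996, -0.001], [-0.0, 0.001, -1.0]]
force: [0.3, -0.2, -0.0]
opening: 0.005
```

Run:
```python
from pose import *
s=bot.read_state();print(s["force"],s["position"],s["time_s"])
S=cap("side");T=cap("top");g=cv2.cvtColor(S["frame"],cv2.COLOR_RGB2GRAY);print([y for y in range(175,215) if g[y,305]<60])
m=np.hstack([cv2.resize(S["frame"][165:245,275:355],(400,400),interpolation=cv2.INTER_CUBIC),cv2.resize(T["frame"][120:270,190:450],(400,231),interpolation=cv2.INTER_CUBIC) if 0 else cv2.copyMakeBorder(cv2.resize(T["frame"][110:280,180:450],(400,252),interpolation=cv2.INTER_CUBIC),0,148,0,0,cv2.BORDER_CONSTANT)])
cv2.imwrite("pics/f.png",m[:,:,::-1])
T0=pickle.load(open("c0.pkl","rb"))["top"]
d=np.abs(T["frame"].astype(int)-T0["frame"]).max(2)
for nm,(x,y,w,h) in {"tape":(188,155,36,34),"carton":(360,135,36,40),"beaker":(412,150,27,30)}.items(): print(nm,(d[y:y+h,x:x+w]>30).mean().round(3))
```

```text
[ 0.31717713 -0.17301298 -0.03707594] [0.4378163  0.29007052 0.40433934] 28.85
[180, 182, 183, 184, 185, 186, 187, 188, 189, 190, 191, 192, 193]
tape 0.0
carton 0.0
beaker 0.0
```

View pics/f.png

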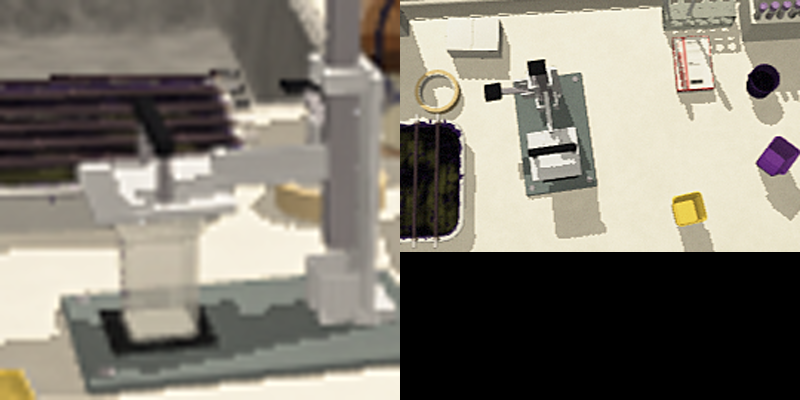

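The cover rests flat on the upright, centred jar and the lever is free. The bystanders are unmoved and the arm touches nothing.

```bash
python3 -c "
from rig import ticket
print(ticket.hand_in())"
```

```text
the job is handed in; nothing more can be done
None
```

The job is done and handed in at about 29 s of the 72 s allowed. I lifted the cover to its highest tooth and the pawl held it. I then set the clear jar on the pad and held the lever down until the cover had sunk onto the jar. Last, I let go of the lever and moved the arm clear.

**Final checks:**
- **Cover:** it lies flat on the jar. Its handle's height in the side image gives the joint at about 0.047–0.048, against the stated 0.046; the difference is within the image's resolution.
- **Jar:** it stands upright and square in the middle of the pad.
- **Bystanders:** the tape, carton and beaker regions of the top image are unchanged from the start.
- **Robot:** it touches nothing, and the tool force reads about zero. The highest force I saw at the end of any move was about 15 N.

**Disagreements:** before I lowered the jar, the wrist camera put its bottom edge a few mm further forward than the side camera did. I took that to be the jar's rounded bottom edge and moved it back 1.5 mm as a compromise. It then met the pad at the expected height, and the later views show it centred.

**Detour:** my first attempt to lean the tool for the jar ran close to a wrist joint limit. I backed out and approached with a different wrist configuration; nothing was touched.

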